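Load the pantry's utensil dryer and start it

TASK

Load the air dryer on the pantry counter and start it: first swing its blower lever all the way to off (towards the robot). With it off, pull each utensil out of the square crock, where they stand head-down, turn it end for end and stand it handle-down in the dryer's steel tub, its butt on the tub's floor. When all are in, set the lever upright, on the middle mark, for half speed; leave the crock standing and the other things on the counter where they are.

Things in the scene. Friction and masses are not known exactly. Their poses are not given: they have to be found in the camera images.
- crock: Square white stoneware crock, loose, 1.6 kg, 158 x 158 mm, 120 mm tall; walls, floor and full-height cross divider 6 mm thick: four cells of 70 x 70 mm centred 38 mm from its axis in x and y. Origin: centre of underside, z up. At the start it holds two or three utensils, one to a cell, head-down, handles leaning 15 to 20 degrees towards its +y side.
- turner: The slotted turner, 275 mm long: wooden handle 180 mm long, 23 mm steel neck 8 x 13 mm, grey flat blade 52 mm wide, 72 mm long and 9 mm thick; 0.1 kg. Straight flat-sided handle 22 mm wide (own y) and 16 mm thick (own x). Origin: middle of the head's tip; own z runs along it to the handle's butt. Balances about 95 mm from the tip. None if absent (or while held).
- turner_butt (a point): The butt (free end) of the turner's handle, on its long axis; the far end from the head.
- whisk: The flat whisk, 270 mm long: steel handle 175 mm long, then flat nested wire loops 48 mm wide and 4.4 mm thick, 95 mm long; 0.09 kg. Straight flat-sided handle 22 mm wide (own y) and 16 mm thick (own x). Origin: middle of the head's tip; own z runs along it to the handle's butt. Balances about 95 mm from the tip. None if absent (or while held).
- whisk_butt (a point): The butt (free end) of the whisk's handle, on its long axis; the far end from the head.
- pastry_brush: The pastry brush, 255 mm long: pale wooden handle 160 mm long, steel ferrule 46 mm wide and 12 mm thick, bristle block 44 mm wide and 10 mm thick, 57 mm long; 0.09 kg. Straight flat-sided handle 22 mm wide (own y) and 16 mm thick (own x). Origin: middle of the head's tip; own z runs along it to the handle's butt. Balances about 95 mm from the tip. None if absent (or while held).
- pastry_brush_butt (a point): The butt (free end) of the pastry_brush's handle, on its long axis; the far end from the head.
- spoon: The wooden spoon, 275 mm long: pale wooden handle 205 mm long, flat oval bowl 52 mm wide, 12 mm thick, 67 mm long; 0.08 kg. Straight flat-sided handle 22 mm wide (own y) and 16 mm thick (own x). Origin: middle of the head's tip; own z runs along it to the handle's butt. Balances about 95 mm from the tip. None if absent (or while held).
- spoon_butt (a point): The butt (free end) of the spoon's handle, on its long axis; the far end from the head.
- dryer: Counter-top air dryer, fixed: on a white drip tray (205 x 280 mm) the open perforated steel tub and, on its +x side, a rack with two saucers (106 mm high); on its -x side, at the -y end, the blower housing, x -185 to -65 mm, y -155 to -5 mm, 145 mm high, its lever on top. Origin: on the counter under the tub's centre; y along the tub's row of cells, z up.
- tub_floor (a point): Centre of the tub's inner floor, 30 mm above the counter, axes as the dryer's. Tub 80 (x) x 216 (y) mm outside, rim 115 mm above this floor (145 above the counter), walls 5 mm; two full-height dividers make three open cells in a row along y, each about 70 (x) x 65 (y) mm, centred at y = -70, 0 and +70 mm from this point.
- blower_lever (a joint): Blower lever, on a horizontal hinge along the dryer's y. 0 = off, at its end stop, leaning 0.6 rad from upright to the dryer's -x side (towards the robot); 0.6 = half, upright, at the quadrant's middle mark; 1.2 = full, at the other stop, leaning 0.6 rad away. Stiff by friction (about 2 N at the knob): stays where it is left.
- lever_knob (a point): Centre of the lever's black cylindrical knob, 20 mm in diameter, 32 mm long along the lever, 56 mm from the hinge; the lever ends 72 mm from the hinge.
- lever_hinge (a point): Centre of the lever's hinge, on top of the blower housing, 145 mm above the counter; a fixed quadrant plate of 40 mm radius stands 16 to 21 mm to its -y side.
- preserve_jar: Bystander, loose: amber glass jar, 76 mm in diameter, 110 mm high. Origin: centre of its underside.
- food_can: Bystander, loose: food can, 72 mm in diameter, 85 mm high. Origin: centre of its underside.
- salt_bowl: Bystander, loose: small white bowl, 90 mm in diameter, 50 mm high. Origin: centre of its underside.
- mug: Bystander, loose: white mug, 80 mm in diameter, 90 mm high. Origin: centre of its underside.
- oil_bottle: Bystander, loose: green glass oil bottle, 64 mm in diameter, 210 mm high. Origin: centre of its underside.
- soap_block: Bystander, loose: wrapped bar of soap, 50 x 75 x 25 mm. Origin: centre of its underside.
Not all that is in view belongs to the job. Leave any red look-alike of the crock alone.

How it is judged:
On the way, in this order (a step that is already met when the one before it is completed fails the run):
1. the blower lever is at off (value of joint blower_lever below 0.1 rad), for 0.2 s.
2. with the blower off, every utensil stands handle-down in the tub (value of joint blower_lever below 0.15 rad and x of turner_butt in the frame of tub_floor between -0.037 and 0.037 m and y of turner_butt in the frame of tub_floor between -0.104 and 0.104 m and z of turner_butt in the frame of tub_floor between -0.01 and 0.03 m and angle between each of turner, whisk, pastry_brush, spoon's own z axis and vertical above 2.3916 rad and x of whisk_butt in the frame of tub_floor between -0.037 and 0.037 m and y of whisk_butt in the frame of tub_floor between -0.104 and 0.104 m and z of whisk_butt in the frame of tub_floor between -0.01 and 0.03 m and x of pastry_brush_butt in the frame of tub_floor between -0.037 and 0.037 m and y of pastry_brush_butt in the frame of tub_floor between -0.104 and 0.104 m and z of pastry_brush_butt in the frame of tub_floor between -0.01 and 0.03 m and x of spoon_butt in the frame of tub_floor between -0.037 and 0.037 m and y of spoon_butt in the frame of tub_floor between -0.104 and 0.104 m and z of spoon_butt in the frame of tub_floor between -0.01 and 0.03 m), for 0.3 s.
3. the blower lever is at half (value of joint blower_lever between 0.48 and 0.72 rad), for 0.3 s.
At the end, for the whole second after the job is handed in: Every utensil stands at rest, head up, in the dryer's tub: butt inside the tub and within 30 mm of its floor, leaning less than 0.75 rad (43 degrees). The lever is within 0.12 rad of half (upright, 0.6 rad). The crock stands upright. No bystander has been moved 60 mm or tipped (all of step 3 and x of turner_butt in the frame of tub_floor between -0.037 and 0.037 m and y of turner_butt in the frame of tub_floor between -0.104 and 0.104 m and z of turner_butt in the frame of tub_floor between -0.01 and 0.03 m and angle between each of turner, whisk, pastry_brush, spoon's own z axis and vertical above 2.3916 rad and linear speed of each of turner, whisk, pastry_brush, spoon below 0.05 m/s and x of whisk_butt in the frame of tub_floor between -0.037 and 0.037 m and y of whisk_butt in the frame of tub_floor between -0.104 and 0.104 m and z of whisk_butt in the frame of tub_floor between -0.01 and 0.03 m and x of pastry_brush_butt in the frame of tub_floor between -0.037 and 0.037 m and y of pastry_brush_butt in the frame of tub_floor between -0.104 and 0.104 m and z of pastry_brush_butt in the frame of tub_floor between -0.01 and 0.03 m and x of spoon_butt in the frame of tub_floor between -0.037 and 0.037 m and y of spoon_butt in the frame of tub_floor between -0.104 and 0.104 m and z of spoon_butt in the frame of tub_floor between -0.01 and 0.03 m and angle between crock's own z axis and vertical below 0.2 rad); the robot touches nothing.
It fails at once if a bystander (jar, can, bowl, mug, bottle, soap) is pushed more than 60 mm from its place or tipped over (distance of any of preserve_jar, food_can, salt_bowl, mug, oil_bottle, soap_block from where it was at the start of the episode above 0.06 m or angle between any of preserve_jar, food_can, salt_bowl, mug, oil_bottle, soap_block's own z axis and vertical above 0.6 rad).
It fails at once if the crock is tipped over (angle between crock's own z axis and vertical above 0.6 rad).
Of turner, whisk, pastry_brush, spoon only 2 to 3 are there at a start; the rules pass over those that are not, and their reading is None.
At some moment in a run one of crock may be knocked a few centimetres aside while the robot is not near it.
Once in a run the grip may slacken for a moment while it holds something.
It also fails if it takes over 210 s, if anything falls off the work surface, if the arm or the gripper's body presses on something with over 40 N, if the wrist force passes 120 N, or if a joint passes its speed limit or range.

ROBOT

A 6-joint arm with a two-finger parallel gripper is mounted at the origin on the work surface. World frame = base frame: x ahead of the robot, y to its left, z up, the work surface at z = 0. Lengths are in m, angles in rad, forces in N, time in s.
With the tool pointing down it reaches from about 0.25 to 0.775 m from the base axis. Payload 4 kg.
Tool frame: the origin (TCP) lies at the very end of the fingers, on their centre line; the grasp point (between the pads) lies 19 mm behind it; z points along the fingers, y is the direction in which the jaws open and shut (so a half turn about z gives the same grasp; the last joint's range is limited). The gripper opens to 94 mm and grips with 3 to 60 N. Pads are 16 mm wide; open, the fingers measure 119 mm over their backs; the gripper's body (75 mm by 177 mm) begins 78 mm behind the grasp point.
Start: joints at [-1.441, 0.087, 1.371, -0, 1.684, -0.103], TCP at [0.127, -0.535, 0.183] pointing down, gripper open.
Joint ranges: [-3.1, 3.1], [-0.76, 2.03], [0.27, 2.55], [-1.08, 4.22], [0.17, 2.65], [-2.57, 2.57]. Speed limits (rad/s): [2.79, 2.79, 3.14, 3.14, 3.14, 3.14].

INTERFACE

Orientations are given as [roll, pitch, yaw] about the fixed x, y, z axes, in that order (R = Rz(yaw) Ry(pitch) Rx(roll)).
In Python, from bench import robot, snapshot, models gives the robot as it stands.
- The arm moves only by the tool arm_command, never from a script. Its argument "commands" is text: rows parted by semicolons, each of 7 numbers parted by spaces: the shift along the tool's x, y, z in mm, then the turn, a rotation vector about the tool's x, y, z in degrees, then the opening, from 0 (shut) to 1 (fully open). In form: tx ty tz rx ry rz hand; .... A call has 1 to 12 rows; each row shifts and turns the pose as measured when the row begins, along the tool's axes as they then stand; what a row does not reach is not made up. A row lasts 1/8 s, in which the tool goes at most 62.5 mm and 10.7 degrees, less where a joint would pass 70% of its speed; a pose out of reach is approached as far as the arm can. A call is refused whole if a number of a shift passes 62.5 or a number of a turn 10.7, either way. A call with a gripper value outside its range is refused whole. The fingers move at their own pace and stop on an object; the grip force is fixed at half the most. Time passes only in rows, so rows that do not move let the fingers close. It gives the time, the measured TCP pose, the force and the opening at its end, in the units of the state.
- robot.get_obs(): the state, without advancing time (a new reading comes with each control period).
- snapshot(name): name is "side" or "top"; returns a dict with "img" (420x560x3 uint8, blue, green, red), "camera_matrix" (3x3 intrinsics, pixels), "dist" ([k1, k2, p1, p2, k3] as OpenCV has them; the pictures are not rectified), "origin" and "rotation" of the camera in the world. Camera axes: x right, y down, z forward; pixel columns grow to the right and rows downward; lengths in m; the calibration is good to about 2 mm. A picture is of the moment at which its call begins. There is no depth.
- robot.close_job(): hands the job in, once; it reports no verdict.
Trained networks look in a picture, given as the dict that the camera call returned (one of the last four; its "shot" number tells which), for a name from the list of things; names that differ only in an ending like _2 or _b are one class to them, and where a whole thing is asked for, a point or a joint stands for the part that bears it (a point fixed in the world has none). Each returns a list of dicts, best first, with "conf" (0 to 1); they miss things now and then, are a little off and sometimes report something else, mostly with a low value. They report only what shows in the picture. A call takes as long as a camera call. They do not tell look-alikes from the thing itself.
- models.spot_in(query, picture): "bbox" ([left, top, width, height] as shares, 0 to 1, of the picture: columns of its width, rows of its height, round what is visible of it).
- models.tip_of(query, picture): "centre" ([column, row] as shares, 0 to 1, of the picture: columns of its width, rows of its height: a listed point, or the origin of a listed thing).
The state is a dict: "time": time; "joint_positions": joint angles; "qvel": joint speeds; "joint_torque": joint torques, N m; "tool_pos": TCP position; "ee_rot": TCP orientation; "wrist_force": force on the tool from outside, world axes, zero at the start; "wrist_torque": the same for the moment, N m; "width": finger opening in m.
Only numpy, scipy, OpenCV 4.12 (cv2) and the standard library are available. Lean on these libraries where they do the work, as an engineer would, in place of code of your own. Each camera call takes 0.05 s, during which the arm holds its last target. There are 200 camera calls.

## Working session

There is one attempt and no reset: what is moved stays moved. The work goes in short steps, Python scripts to look and compute and a tool call to move; the robot and the scene stay as the last step left them, time stands still between calls to the robot, and variables do not carry over. Pictures are saved under pics/ and viewed, about 12 in all and at most 16, crops included, and the job is handed in when it is done.

Besides the shell and the picture viewer there is one more tool, called after ">>>" by a JSON object that holds its "api" and its "payload", one argument or row to a line. arm_command: Moves the arm, as the interface text tells. Its arguments: {"type":"object","properties":{"commands":{"type":"string"}},"required":["commands"]}

```bash
ls; mkdir -p pics; cat > h.py <<'E'
import numpy as np, cv2, json
from bench import robot, snapshot, models
from scipy.spatial.transform import Rotation as R
def ray(s,c):
    h,w=s["img"].shape[:2]
    p=cv2.undistortPoints(np.array([[[c[0]*w,c[1]*h]]],float),np.array(s["camera_matrix"]),np.array(s["dist"]))[0,0]
    d=np.array(s["rotation"])@np.array([p[0],p[1],1.]); return np.array(s["origin"]),d/np.linalg.norm(d)
def atz(s,c,z):
    o,d=ray(s,c); return o+d*(z-o[2])/d[2]
def tri(a,ca,b,cb):
    o1,d1=ray(a,ca);o2,d2=ray(b,cb)
    t=np.linalg.lstsq(np.c_[d1,-d2],o2-o1,rcond=None)[0]
    p,q=o1+t[0]*d1,o2+t[1]*d2
    return (p+q)/2,np.linalg.norm(p-q)
def proj(s,P):
    Rm=np.array(s["rotation"]);r=cv2.Rodrigues(Rm.T)[0];t=-Rm.T@np.array(s["origin"])
    return cv2.projectPoints(np.array(P,float).reshape(-1,3),r,t,np.array(s["camera_matrix"]),np.array(s["dist"]))[0][:,0]
E
python3 - <<'E'
from h import *
np.set_printoptions(precision=3,suppress=True)
S={n:snapshot(n) for n in("top","side")}
for n,s in S.items():
    cv2.imwrite(f"pics/{n}0.png",s["img"]); print(n,s["origin"],s["rotation"])
for q in ["crock","turner_butt","whisk_butt","pastry_brush_butt","spoon_butt","tub_floor","dryer","lever_knob","lever_hinge","turner","whisk","pastry_brush","spoon"]:
    print(q,[[n,[([round(x,3) for x in d["centre"]],round(d["conf"],2)) for d in models.tip_of(q,s)[:3]]] for n,s in S.items()])
print(robot.get_obs())
E
```

```text
pics
top [0.31  0.079 1.495] [-2.956 -0.016 -1.564]
side [-0.107  0.724  1.287] [-2.445  0.008 -2.368]
crock [['top', [([0.381, 0.546], 0.74), ([0.677, 0.738], 0.69)]], ['side', [([0.421, 0.691], 0.84), ([0.713, 0.563], 0.78)]]]
turner_butt [['top', [([0.266, 0.523], 0.85), ([0.823, 0.553], 0.51)]], ['side', [([0.462, 0.691], 0.69), ([0.362, 0.631], 0.59), ([0.696, 0.315], 0.47)]]]
whisk_butt [['top', [([0.571, 0.354], 0.46), ([0.314, 0.533], 0.15)]], ['side', [([0.364, 0.636], 0.73)]]]
pastry_brush_butt [['top', [([0.801, 0.572], 0.58)]], ['side', [([0.46, 0.446], 0.26)]]]
spoon_butt [['top', [([0.311, 0.536], 0.65)]], ['side', [([0.398, 0.606], 0.74)]]]
tub_floor [['top', []], ['side', [([0.609, 0.401], 0.91), ([0.403, 0.606], 0.62), ([0.308, 0.667], 0.31)]]]
dryer [['top', [([0.382, 0.547], 0.75), ([0.709, 0.485], 0.73), ([0.31, 0.415], 0.38)]], ['side', [([0.613, 0.419], 0.79)]]]
lever_knob [['top', [([0.272, 0.526], 0.71), ([0.817, 0.551], 0.66)]], ['side', [([0.707, 0.323], 0.55)]]]
lever_hinge [['top', [([0.806, 0.565], 0.81)]], ['side', [([0.701, 0.352], 0.67)]]]
turner [['top', [([0.356, 0.57], 0.95)]], ['side', [([0.424, 0.722], 0.78)]]]
whisk [['top', []], ['side', [([0.608, 0.408], 0.25)]]]
pastry_brush [['top', []], ['side', []]]
spoon [['top', [([0.401, 0.581], 0.92), ([0.821, 0.548], 0.71), ([0.574, 0.356], 0.51)]], ['side', [([0.465, 0.701], 0.54), ([0.465, 0.444], 0.22)]]]
{'time': 1.4, 'joint_positions': array([-1.441,  0.087,  1.371,  0.   ,  1.684, -0.103]), 'qvel': array([ 0.   , -0.   , -0.001,  0.   ,  0.   ,  0.001]), 'joint_torque': array([  0.   , -34.004, -30.259,   0.072,   0.024,  -0.   ]), 'tool_pos': array([ 0.127, -0.535,  0.183]), 'ee_rot': array([3.142, 0.   , 0.233]), 'wrist_force': array([ 0.575, -0.553,  0.16 ]), 'wrist_torque': array([-0.013,  0.007, -0.003]), 'width': 0.09399794586314134}
```

```bash
python3 - <<'E'
t=open('h.py').read()
t=t.replace('np.array(s["rotation"])','rm(s)')
t=t.replace('def ray','def rm(s):\n    r=np.array(s["rotation"]); return r if r.shape==(3,3) else R.from_euler("xyz",r).as_matrix()\ndef ray',1)
open('h.py','w').write(t)
E
cat > c0.py <<'E'
import cv2
E
python3 -c "
import cv2
for n in('top','side'):
    i=cv2.imread(f'pics/{n}0.png'); cv2.imwrite(f'pics/{n}0b.png',cv2.resize(i,(800,600),interpolation=cv2.INTER_CUBIC))"
```

```text
(no output)
```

View pics/top0b.png

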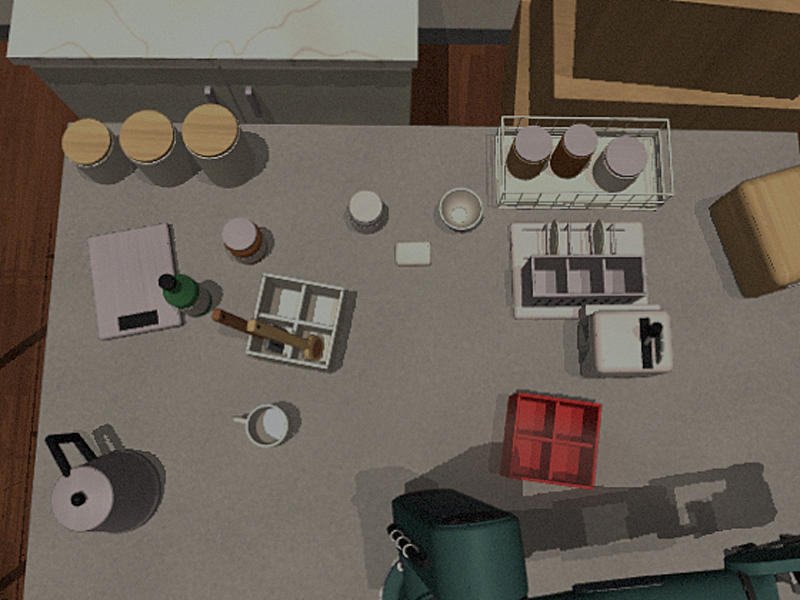

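View pics/side0b.png

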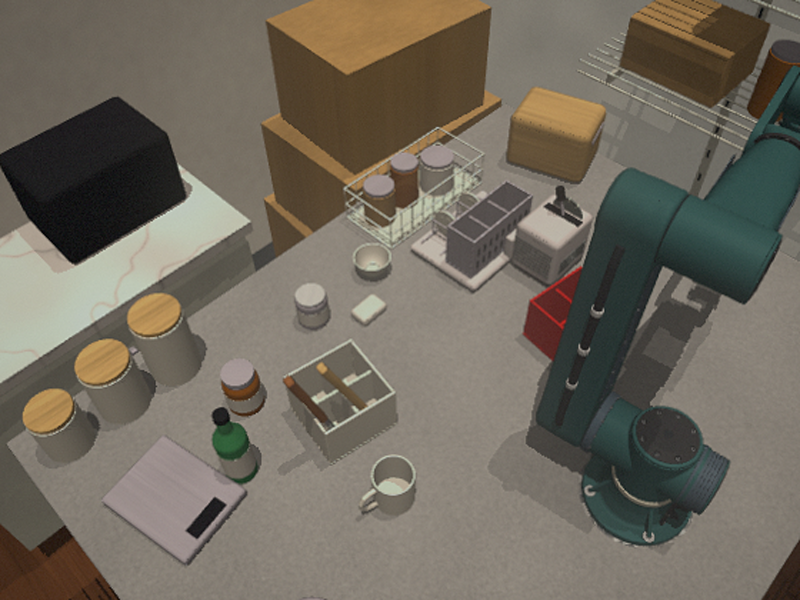

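```bash
python3 - <<'E'
from h import *
np.set_printoptions(precision=3,suppress=True)
t=cv2.imread('pics/top0.png');s=cv2.imread('pics/side0.png')
a=cv2.resize(t[180:270,140:250],(400,327),interpolation=cv2.INTER_CUBIC)
b=cv2.resize(t[145:270,345:485],(400,357),interpolation=cv2.INTER_CUBIC)
c=cv2.resize(s[230:330,190:290],(400,400),interpolation=cv2.INTER_CUBIC)[:600-357]if 0 else cv2.resize(s[235:325,190:290],(270,243),interpolation=cv2.INTER_CUBIC)
d=cv2.resize(s[120:210,330:430],(270,243),interpolation=cv2.INTER_CUBIC)
o=np.zeros((600,800,3),np.uint8);o[:327,:400]=a;o[:357,400:]=b;o[357:,:270]=c;o[357:,400:670]=d
cv2.imwrite('pics/crop1.png',o)
S={n:snapshot(n) for n in("top","side")}
def T(n,u,v): return tri(S['top'],u,S['side'],v)
print('turner butt',T(0,(.266,.523),(.362,.631)))
print('spoon butt',T(0,(.311,.536),(.398,.606)))
print('knob',T(0,(.817,.551),(.707,.323)),T(0,(.817,.551),(.700,.318)))
print('hinge',T(0,(.806,.565),(.701,.352)),atz(S['top'],(.806,.565),.145),atz(S['side'],(.701,.352),.145))
print('crock',T(0,(.381,.546),(.421,.691)))
print('tub side',atz(S['side'],(.609,.401),.03), 'dryer',atz(S['side'],(.613,.419),0),atz(S['top'],(.709,.485),0))
px=lambda L:[atz(S['top'],(x/800,y/600),z) for x,y,z in L]
print('crock rim corners',*px([(264,275,.12),(351,288,.12),(333,369,.12),(247,356,.12)]),sep='\n')
print('tub rim corners',*px([(528,256,.145),(645,256,.145),(649,297,.145),(529,297,.145)]),sep='\n')
E
```

```text
turner butt (array([0.507, 0.385, 0.278]), np.float64(0.0059135391810508295))
spoon butt (array([0.498, 0.327, 0.271]), np.float64(0.0011820938684376006))
knob (array([ 0.494, -0.385,  0.199]), np.float64(0.013070833989973564)) (array([ 0.498, -0.378,  0.209]), np.float64(4.836322194225178e-05))
hinge (array([ 0.49 , -0.383,  0.15 ]), np.float64(0.002946219395296043)) [ 0.492 -0.383  0.145] [ 0.491 -0.388  0.145]
crock (array([ 0.535,  0.272, -0.009]), np.float64(0.012293883132627477))
tub side [ 0.618 -0.292  0.03 ] dryer [ 0.606 -0.293  0.   ] [ 0.61  -0.275  0.   ]
crock rim corners
[0.612 0.333 0.12 ]
[0.588 0.167 0.12 ]
[0.434 0.197 0.12 ]
[0.456 0.359 0.12 ]
tub rim corners
[ 0.648 -0.168  0.145]
[ 0.651 -0.392  0.145]
[ 0.571 -0.396  0.145]
[ 0.569 -0.168  0.145]
```

View pics/crop1.png

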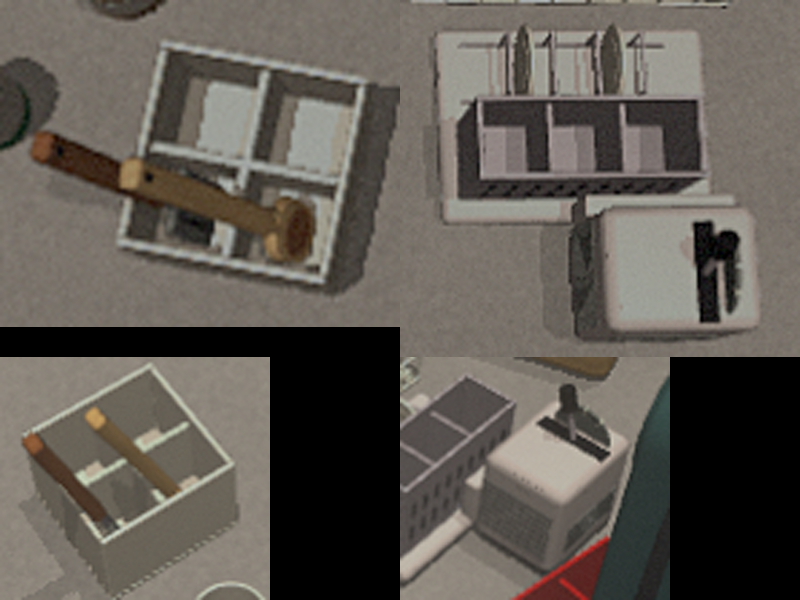

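```bash
python3 - <<'E'
from h import *
np.set_printoptions(precision=3,suppress=True)
S={n:snapshot(n) for n in("top","side")}
print('knob',tri(S['top'],(.8205,.547),S['side'],(.7004,.319)), 'stem',atz(S['top'],(454/560,241/420),.148))
# housing top corners from top crop (crop px -> image)
f=lambda u,v,z:atz(S['top'],((345+(u-400)/2.857)/560,(145+v/2.857)/420),z)
print('housing',f(605,208,.145),f(757,208,.145),f(757,328,.145),f(605,334,.145)); print('slot',f(705,222,.147),f(705,322,.147),'quad',f(735,240,.16),f(735,312,.16))
for n,p in [('hinge',(.49,-.385,.145)),('off',(.458,-.385,.191)),('half',(.49,-.385,.201)),('full',(.522,-.385,.191))]:
    print(n,proj(S['top'],p)/[560,420],proj(S['side'],p)/[560,420])
for q in ['salt_bowl','mug','oil_bottle','preserve_jar','food_can','soap_block']:
    print(q,[(atz(S['top'],d['centre'],0),round(d['conf'],2)) for d in models.tip_of(q,S['top'])[:2]])
E
```

```text
knob (array([ 0.503, -0.388,  0.198]), np.float64(0.0018228121250250082)) stem [ 0.481 -0.389  0.148]
housing [ 0.543 -0.293  0.145] [ 0.545 -0.437  0.145] [ 0.432 -0.43   0.145] [ 0.426 -0.288  0.145]
slot [ 0.531 -0.386  0.147] [ 0.437 -0.381  0.147] quad [ 0.512 -0.409  0.16 ] [ 0.445 -0.405  0.16 ]
hinge [[0.807 0.566]] [[0.7   0.354]]
off [[0.819 0.59 ]] [[0.719 0.34 ]]
half [[0.82 0.56]] [[0.705 0.323]]
full [[0.816 0.532]] [[0.69  0.317]]
salt_bowl [(array([ 0.771, -0.043,  0.   ]), 0.93)]
mug [(array([0.335, 0.326, 0.   ]), 0.65), (array([0.681, 0.045, 0.   ]), 0.54)]
oil_bottle [(array([0.584, 0.496, 0.   ]), 0.93), (array([ 0.612, -0.28 ,  0.   ]), 0.74)]
preserve_jar [(array([0.69 , 0.397, 0.   ]), 0.63)]
food_can [(array([0.769, 0.134, 0.   ]), 0.63), (array([0.481, 0.235, 0.   ]), 0.33)]
soap_block [(array([0.68 , 0.044, 0.   ]), 0.79)]
```

>>> {"api": "arm_command", "payload": {
  "commands": "20 0 -40 0 0 -10.5 0; 20 0 -40 0 0 -10.5 0; 30 0 -20 0 0 -10.5 0; 30 0 0 0 0 -10.5 0; 30 0 0 0 0 -10.5 0"
}}

```text
time: 2.52
tool_pos: [0.2283, -0.4578, 0.2852]
ee_rot: [-3.141, -0.003, 1.171]
wrist_force: [0.1, -0.1, -0.4]
width: 0.0475
```

```bash
cat > go.py <<'E'
import sys
from h import *
def rows(p0,R0,wps,step=40,rot=10):
    """wps: list of (pos, Rotation, hand[,maxstep mm])"""
    out=[];p=np.array(p0);Rc=R0
    for w in wps:
        P,Q,hand=w[:3];st=w[3] if len(w)>3 else step
        rv=(Rc.inv()*Q).as_rotvec();d=np.array(P)-p
        n=max(1,int(np.ceil(max(np.linalg.norm(d)*1000/st,np.degrees(np.linalg.norm(rv))/rot))))
        for i in range(n):
            t=Rc.inv().apply(d/n)*1000;r=np.degrees(rv/n)
            out.append("%.0f %.0f %.0f %.1f %.1f %.1f %g"%(*t,*r,hand)); Rc=Rc*R.from_rotvec(rv/n)
        p=np.array(P);Rc=Q
    return out
def cur():
    o=robot.get_obs()
    with open('log.txt','a') as f: f.write(json.dumps([list(map(float,o["joint_positions"])),list(map(float,o["tool_pos"])),list(map(float,o["ee_rot"]))])+"\n")
    return o,np.array(o["tool_pos"]),R.from_euler("xyz",o["ee_rot"])
def show(L):
    for i in range(0,len(L),12): print("; ".join(L[i:i+12]))
E
python3 - <<'E'
from go import *
o,p,q=cur(); print(o["joint_positions"])
D=R.from_euler("xyz",[np.pi,0,np.pi/2])
show(rows(p,q,[([.55,-.387,.285],D,0),([.55,-.387,.186],D,0),([.44,-.387,.186],D,0,18)]))
E
```

```text
[-1.21995156e+00  5.68215672e-03  1.25551391e+00  1.32509850e-03
  1.88277139e+00 -8.19699771e-01]
21 30 0 -0.0 -0.0 -2.5 0; 20 31 0 -0.0 -0.0 -2.5 0; 18 32 0 -0.0 -0.0 -2.5 0; 17 32 0 -0.0 -0.0 -2.5 0; 16 33 0 -0.0 -0.0 -2.5 0; 14 34 0 -0.0 -0.0 -2.5 0; 13 34 0 -0.0 -0.0 -2.5 0; 11 35 0 -0.0 -0.0 -2.5 0; 9 35 0 -0.0 -0.0 -2.5 0; 0 -0 33 0.0 0.0 0.0 0; 0 -0 33 0.0 0.0 0.0 0; 0 -0 33 0.0 0.0 0.0 0
-0 -16 -0 0.0 0.0 0.0 0; -0 -16 -0 0.0 0.0 0.0 0; -0 -16 -0 0.0 0.0 0.0 0; -0 -16 -0 0.0 0.0 0.0 0; -0 -16 -0 0.0 0.0 0.0 0; -0 -16 -0 0.0 0.0 0.0 0; -0 -16 -0 0.0 0.0 0.0 0
```

>>> {"api": "arm_command", "payload": {
  "commands": "21 30 0 0 0 -2.5 0; 20 31 0 0 0 -2.5 0; 18 32 0 0 0 -2.5 0; 17 32 0 0 0 -2.5 0; 16 33 0 0 0 -2.5 0; 14 34 0 0 0 -2.5 0; 13 34 0 0 0 -2.5 0; 11 35 0 0 0 -2.5 0; 9 35 0 0 0 -2.5 0; 0 0 0 0 0 0 0"
}}

```text
time: 3.78
tool_pos: [0.5608, -0.3815, 0.2859]
ee_rot: [3.141, 0.0, 1.579]
wrist_force: [0.5, -0.6, -0.7]
width: 0.0006
```

```bash
python3 - <<'E'
from go import *
o,p,q=cur(); print(o["joint_positions"],p,o["ee_rot"])
D=R.from_euler("xyz",[np.pi,0,np.pi/2])
show(rows(p,q,[([.55,-.387,.285],D,0),([.55,-.387,.186],D,0),([.44,-.387,.186],D,0,18)]))
E
```

```text
[-6.80913344e-01  3.98631019e-01  7.91494128e-01 -8.64003026e-05
  1.95090700e+00 -6.89462062e-01] [ 0.56080576 -0.38154378  0.28586652] [3.14121120e+00 4.18442892e-04 1.57931289e+00]
-5 -11 1 0.0 0.0 0.5 0; 0 -0 33 0.0 0.0 0.0 0; 0 -0 33 0.0 0.0 0.0 0; 0 -0 33 0.0 0.0 0.0 0; -0 -16 -0 0.0 0.0 0.0 0; -0 -16 -0 0.0 0.0 0.0 0; -0 -16 -0 0.0 0.0 0.0 0; -0 -16 -0 0.0 0.0 0.0 0; -0 -16 -0 0.0 0.0 0.0 0; -0 -16 -0 0.0 0.0 0.0 0; -0 -16 -0 0.0 0.0 0.0 0
```

>>> {"api": "arm_command", "payload": {
  "commands": "-5 -11 1 0 0 0.5 0; 0 0 33 0 0 0 0; 0 0 33 0 0 0 0; 0 0 33 0 0 0 0; 0 -16 0 0 0 0 0; 0 -16 0 0 0 0 0; 0 -12 0 0 0 0 0; 0 -10 0 0 0 0 0; 0 -8 0 0 0 0 0; 0 -5 0 0 0 0 0"
}}

```text
time: 5.03
tool_pos: [0.4715, -0.3941, 0.1936]
ee_rot: [3.122, 0.014, 1.553]
wrist_force: [1.3, -0.8, 1.3]
width: 0.0003
```

>>> {"api": "arm_command", "payload": {
  "commands": "0 -4 2 0 0 0 0; 0 -4 2 0 0 0 0; 0 -4 0 0 0 0 0"
}}

```text
time: 5.4
tool_pos: [0.4581, -0.3945, 0.1906]
ee_rot: [3.122, 0.015, 1.552]
wrist_force: [1.0, -0.2, 1.1]
width: 0.0006
```

```bash
python3 - <<'E'
from go import *
o,p,q=cur(); print(o["joint_positions"],p,o["wrist_force"])
S={n:snapshot(n) for n in("top","side")}
t=S['top']['img'];s=S['side']['img']
a=cv2.resize(t[180:270,410:500],(400,400),interpolation=cv2.INTER_CUBIC)
b=cv2.resize(s[110:200,350:440],(400,400),interpolation=cv2.INTER_CUBIC)
cv2.imwrite('pics/lev1.png',np.hstack([a,b]))
E
```

```text
[-0.80651593  0.1877705   1.24395777  0.00310682  1.685582   -0.78747258] [ 0.45814373 -0.39446192  0.19063911] [ 0.97690851 -0.19920225  1.13406811]
```

View pics/lev1.png

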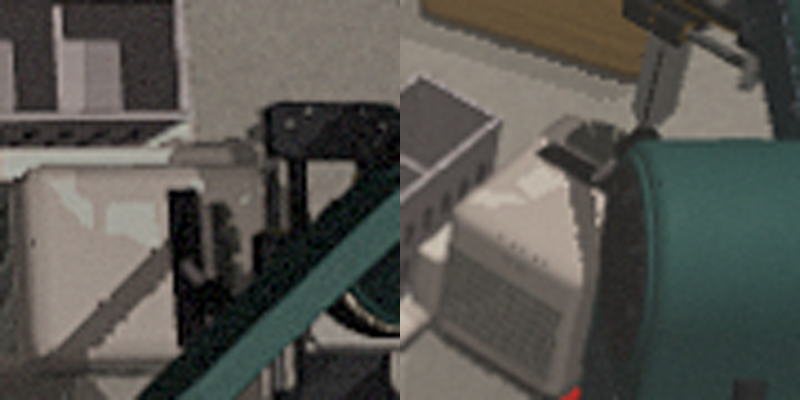

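>>> {"api": "arm_command", "payload": {
  "commands": "0 0 -40 0 0 0 0; 0 0 -40 0 0 0 0; -62 0 -20 0 0 0 0; -62 0 0 0 0 0 0; -62 0 0 0 0 0 0; -62 0 0 0 0 0 0; 0 0 0 0 0 0 0"
}}

```text
time: 6.38
tool_pos: [0.45, -0.6434, 0.2779]
ee_rot: [3.14, -0.002, 1.554]
wrist_force: [0.2, 0.3, -2.5]
width: 0.0006
```

```bash
python3 - <<'E'
from go import *
o,p,q=cur(); print(o["joint_positions"],p,o["wrist_force"])
S={n:snapshot(n) for n in("top","side")}
t=S['top']['img'];s=S['side']['img']
a=cv2.resize(t[180:270,410:500],(400,400),interpolation=cv2.INTER_CUBIC)
b=cv2.resize(s[110:200,350:440],(400,400),interpolation=cv2.INTER_CUBIC)
cv2.imwrite('pics/lev2.png',np.hstack([a,b]))
for n in S: print(n,[(d['centre'],d['conf']) for d in models.tip_of('lever_knob',S[n])[:3]])
E
```

```text
[-1.03381571  0.73512899  0.30723885  0.00286875  2.10043033 -1.01519243] [ 0.45000907 -0.64344569  0.27793259] [ 0.23506445  0.31055005 -2.52892343]
top [([0.8225, 0.5833], 0.54)]
side [([0.7212, 0.3371], 0.52)]
```

View pics/lev2.png

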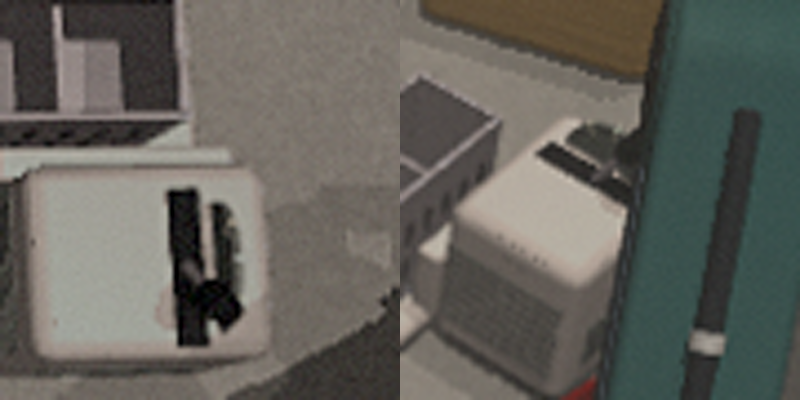

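```bash
python3 - <<'E'
from go import *
o,p,q=cur()
D=R.from_euler("xyz",[np.pi,0,np.pi/2])
show(rows(p,q,[([.51,-.384,.28],D,0,55),([.51,-.384,.188],D,0),([.44,-.384,.188],D,0,10)]))
S={n:snapshot(n) for n in("top",)}
E
```

```text
51 11 2 0.1 0.1 -0.1 0; 51 11 2 0.1 0.1 -0.1 0; 51 11 2 0.1 0.1 -0.1 0; 51 11 2 0.1 0.1 -0.1 0; 51 12 2 0.1 0.1 -0.1 0; 0 -0 31 0.0 0.0 0.0 0; 0 -0 31 0.0 0.0 0.0 0; 0 -0 31 0.0 0.0 0.0 0; -0 -10 -0 0.0 0.0 0.0 0; -0 -10 -0 0.0 0.0 0.0 0; -0 -10 -0 0.0 0.0 0.0 0; -0 -10 -0 0.0 0.0 0.0 0
-0 -10 -0 0.0 0.0 0.0 0; -0 -10 -0 0.0 0.0 0.0 0; -0 -10 -0 0.0 0.0 0.0 0
```

>>> {"api": "arm_command", "payload": {
  "commands": "51 11 2 0 0 0 0; 51 11 2 0 0 0 0; 51 11 2 0 0 0 0; 51 11 2 0 0 0 0; 51 12 2 0 0 0 0; 0 0 0 0 0 0 0; 0 0 31 0 0 0 0; 0 0 31 0 0 0 0; 0 0 31 0 0 0 0; 0 0 0 0 0 0 0"
}}

```text
time: 7.88
tool_pos: [0.5101, -0.3618, 0.2138]
ee_rot: [3.098, 0.043, 1.573]
wrist_force: [-0.1, 1.2, 0.3]
width: 0.0007
```

>>> {"api": "arm_command", "payload": {
  "commands": "0 -10 0 0 0 0 0; 0 -10 0 0 0 0 0; 0 -10 0 0 0 0 0; 0 -8 0 0 0 0 0; 0 -8 0 0 0 0 0; 0 -6 0 0 0 0 0"
}}

```text
time: 8.62
tool_pos: [0.4551, -0.3639, 0.2195]
ee_rot: [3.089, 0.052, 1.572]
wrist_force: [0.0, 0.1, 1.0]
width: 0.0004
```

>>> {"api": "arm_command", "payload": {
  "commands": "0 -6 0 0 0 0 0; 0 -6 0 0 0 0 0; 0 -6 0 0 0 0 0"
}}

```text
time: 9.0
tool_pos: [0.436, -0.3639, 0.2181]
ee_rot: [3.09, 0.051, 1.572]
wrist_force: [-0.0, -0.4, 1.2]
width: 0.0005
```

>>> {"api": "arm_command", "payload": {
  "commands": "0 0 0 0 0 0 0; 0 0 0 0 0 0 0"
}}

```text
time: 9.25
tool_pos: [0.4357, -0.3639, 0.218]
ee_rot: [3.09, 0.051, 1.571]
wrist_force: [-1.0, 0.8, 0.4]
width: 0.0007
```

```bash
python3 - <<'E'
from go import *
o,p,q=cur(); print(o["joint_positions"],p,o["ee_rot"],o["wrist_force"],o['joint_torque'])
D=R.from_euler("xyz",[np.pi,0,np.pi/2])
show(rows(p,q,[([.51,-.364,.23],D,0,25),([.51,-.385,.188],D,0,15),([.44,-.385,.188],D,0,10)]))
E
```

```text
[-7.96640564e-01  6.21735306e-02  1.33129464e+00  1.33292448e-03
  1.67514754e+00 -7.98313622e-01] [ 0.43568229 -0.36392377  0.21803385] [3.08967475 0.05132518 1.57132368] [-0.95867547  0.84695183  0.42589573] [-5.25943679e-02 -3.33570063e+01 -3.05973923e+01  3.92058806e-02
 -2.25799014e-01  2.23053990e-03]
-0 19 -2 0.7 0.7 0.0 0; -0 19 -2 0.7 0.7 0.0 0; -0 19 -3 0.7 0.7 0.0 0; -0 19 -3 0.7 0.7 0.0 0; -5 -0 11 0.0 0.0 0.0 0; -5 -0 11 0.0 0.0 0.0 0; -5 -0 11 0.0 0.0 0.0 0; -5 -0 11 0.0 0.0 0.0 0; -0 -10 -0 0.0 0.0 0.0 0; -0 -10 -0 0.0 0.0 0.0 0; -0 -10 -0 0.0 0.0 0.0 0; -0 -10 -0 0.0 0.0 0.0 0
-0 -10 -0 0.0 0.0 0.0 0; -0 -10 -0 0.0 0.0 0.0 0; -0 -10 -0 0.0 0.0 0.0 0
```

>>> {"api": "arm_command", "payload": {
  "commands": "0 19 -2 0.7 0.7 0 0; 0 19 -2 0.7 0.7 0 0; 0 19 -3 0.7 0.7 0 0; 0 19 -3 0.7 0.7 0 0; 0 0 0 0 0 0 0; -5 0 11 0 0 0 0; -5 0 11 0 0 0 0; -5 0 11 0 0 0 0; -5 0 11 0 0 0 0; 0 0 0 0 0 0 0"
}}

```text
time: 10.5
tool_pos: [0.5113, -0.3846, 0.1817]
ee_rot: [-3.14, -0.001, 1.571]
wrist_force: [-0.9, 0.5, 0.4]
width: 0.0007
```

>>> {"api": "arm_command", "payload": {
  "commands": "0 -10 0 0 0 0 0; 0 -10 0 0 0 0 0; 0 -8 0 0 0 0 0; 0 -6 0 0 0 0 0"
}}

```text
time: 11.0
tool_pos: [0.4754, -0.3848, 0.1835]
ee_rot: [3.141, 0.001, 1.571]
wrist_force: [-0.2, -0.3, 0.6]
width: 0.0009
```

>>> {"api": "arm_command", "payload": {
  "commands": "0 -6 0 0 0 0 0; 0 -5 0 0 0 0 0"
}}

```text
time: 11.25
tool_pos: [0.4642, -0.3849, 0.1843]
ee_rot: [3.139, 0.003, 1.572]
wrist_force: [1.4, -0.4, -0.2]
width: 0.0003
```

>>> {"api": "arm_command", "payload": {
  "commands": "0 -5 0 0 0 0 0; 0 -5 0 0 0 0 0"
}}

```text
time: 11.5
tool_pos: [0.4568, -0.385, 0.1853]
ee_rot: [3.131, 0.004, 1.573]
wrist_force: [9.2, 0.6, 2.1]
width: 0.0003
```

>>> {"api": "arm_command", "payload": {
  "commands": "0 15 0 0 0 0 0; 0 10 -20 0 0 0 0.4; 0 0 -50 0 0 0 0.4; 0 0 -55 0 0 0 0.4; 0 0 -55 0 0 0 0.4; -20 0 -30 0 10 0 0.4; -20 0 0 0 10 0 0.4;0 0 0 0 0 0 0.4"
}}

```text
time: 12.5
tool_pos: [0.481, -0.4174, 0.3739]
ee_rot: [-3.117, -0.371, 1.565]
wrist_force: [1.3, -1.6, -2.6]
width: 0.0376
```

```bash
cat > fk.py <<'E'
from go import *
from scipy.optimize import least_squares
def fk(q,k):
    a1,H,L1,L2,e,d,L3=k
    ry=lambda a:R.from_euler("y",a); rz=lambda a:R.from_euler("z",a)
    A=rz(q[0]); B=A*ry(q[1]); C=A*ry(q[1]+q[2])
    W=C*rz(q[3])*ry(q[4])*rz(q[5])
    p=A.apply([a1,d,H])+B.apply([0,0,L1])+C.apply([e,0,L2])+W.apply([0,0,L3])
    return p,W
def load(): return [json.loads(l) for l in open('log.txt')]
def fit():
    D=load()
    f=lambda k:np.concatenate([fk(q,k)[0]-p for q,p,r in D])
    s=least_squares(f,[0,.4,.45,.45,0,.05,.2]);return s.x,np.abs(s.fun).max()
E
python3 - <<'E'
from fk import *
np.set_printoptions(precision=4,suppress=True)
o,p,q=cur(); print(o["joint_positions"],p,o["ee_rot"])
k,e=fit(); print(k,e)
for j,p,r in load(): print(np.round(j,2),fk(j,k)[0]-p, np.degrees((fk(j,k)[1].inv()*R.from_euler('xyz',r)).as_rotvec()))
E
```

```text
[-0.9224  0.6505  0.2941  0.3341  2.4834 -0.6854] [ 0.481  -0.4174  0.3739] [-3.1168 -0.3705  1.565 ]
[0.     0.1526 0.449  0.4998 0.1007 0.0566 0.3727] 7.659718415098382e-10
[-1.22  0.01  1.26  0.    1.88 -0.82] [ 0. -0.  0.] [-0.  0. 90.]
[-0.68  0.4   0.79 -0.    1.95 -0.69] [-0.  0.  0.] [-0. -0. 90.]
[-0.81  0.19  1.24  0.    1.69 -0.79] [ 0. -0.  0.] [-0.  0. 90.]
[-1.03  0.74  0.31  0.    2.1  -1.02] [-0.  0.  0.] [-0. -0. 90.]
[-1.03  0.71  0.31  0.    2.1  -1.01] [-0.  0.  0.] [-0. -0. 90.]
[-0.8   0.06  1.33  0.    1.68 -0.8 ] [ 0. -0.  0.] [-0.  0. 90.]
[-0.92  0.65  0.29  0.33  2.48 -0.69] [-0. -0. -0.] [ 0.  0. 90.]
```

```bash
cat > ik.py <<'E'
from fk import *
K=np.array([0,.1526,.449,.4998,.1007,.0566,.3727])
K=fit()[0]
LO=np.array([-3.1,-.76,.27,-1.08,.17,-2.57]);HI=np.array([3.1,2.03,2.55,4.22,2.65,2.57])
Z90=R.from_euler("z",np.pi/2)
def fkt(q): p,W=fk(q,K); return p,W*Z90
def ik(p,Q,seeds=None,n=30,m=.06):
    rng=np.random.default_rng(0);S=[]
    def f(q):
        a,W=fkt(q);return np.r_[(a-p)*5,(Q.inv()*W).as_rotvec()]
    for i in range(n):
        s=seeds[i] if seeds is not None and i<len(seeds) else rng.uniform(LO+m,HI-m)
        r=least_squares(f,np.clip(s,LO+m+.001,HI-m-.001),bounds=(LO+m,HI-m),max_nfev=60)
        if np.abs(r.fun).max()<2e-3 and not any(np.abs(r.x-t).max()<.05 for t in S): S.append(r.x)
        if seeds is not None and S and i>=len(seeds)-1: break
    return S
def pose(a,h,sgn):
    """tool z=a, tool x=sgn*h (h made perpendicular)"""
    a=a/np.linalg.norm(a);h=h-a*(a@h);h/=np.linalg.norm(h);x=sgn*h
    return R.from_matrix(np.c_[x,np.cross(a,x),a])
E
python3 - <<'E'
from ik import *
np.set_printoptions(precision=2,suppress=True)
lean=np.radians(17.5)
yc=np.array([.143,.99,0]);up=np.array([0,0,1.])
h=np.cos(lean)*up+np.sin(lean)*yc
G=np.array([.493,.293,.17])
print("PICK")
for az in (28,50,82,100):
  for s in (1,-1):
    A=np.array([np.cos(np.radians(az)),np.sin(np.radians(az)),0]);a=A-h*(A@h);a/=np.linalg.norm(a)
    for q in ik(G+.019*a,pose(a,h,s)): print(az,s,q, "adown",np.round(a[2],2))
print("PLACE")
for az in (-10,-25,-45,-60,-80,-100):
  for s in (1,-1):
    A=np.array([np.cos(np.radians(az)),np.sin(np.radians(az)),0]);t=np.radians(12)
    a=np.cos(t)*A-np.sin(t)*up; hh=-np.cos(t)*up-np.sin(t)*A
    for q in ik(np.array([.61,-.281,.175])+.019*a,pose(a,hh,s)): print(az,s,q)
E
```

```text
PICK
28 1 [ 0.43 -0.35  2.46  3.09  0.37 -1.78] adown -0.17
28 -1 [ 0.43 -0.35  2.46  3.09  0.37  1.36] adown -0.17
50 1 [-0.06 -0.31  2.36  1.65  0.86 -0.59] adown -0.25
82 1 [-0.22  0.11  1.95  1.26  1.5  -0.49] adown -0.3
100 1 [-0.17  0.34  1.67  1.14  1.77 -0.44] adown -0.28
PLACE
-10 1 [-0.85 -0.06  2.19  1.93  0.71  2.51]
-10 -1 [-0.85 -0.06  2.19  1.93  0.71 -0.63]
-25 1 [-0.6  -0.11  2.24  2.69  0.38  1.96]
-25 -1 [-0.6  -0.11  2.24  2.69  0.38 -1.19]
```

```bash
cat > plan.py <<'E'
from ik import *
np.set_printoptions(precision=3,suppress=True)
up=np.array([0,0,1.])
def jpath(qs,hand,q0=None,rot=8,mm=32,spd=.2):
    """rows through joint waypoints qs; starts at measured joints"""
    o,p,Rc=cur();q=np.array(o["joint_positions"]) if q0 is None else q0
    p,Rc=fkt(q)
    out=[];zs=[];cnt=[]
    for t in qs:
        t=np.array(t);pts=[fkt(q+(t-q)*u) for u in np.linspace(0,1,41)]
        L=sum(np.linalg.norm(b[0]-a[0]) for a,b in zip(pts,pts[1:]))*1000
        A=sum(np.degrees((a[1].inv()*b[1]).magnitude()) for a,b in zip(pts,pts[1:]))
        n=int(np.ceil(max(L/mm,A/rot,np.abs(t-q).max()/spd,1)))
        for i in range(1,n+1):
            P,Q=fkt(q+(t-q)*i/n)
            d=Rc.inv().apply(P-p)*1000;r=np.degrees((Rc.inv()*Q).as_rotvec())
            out.append("%.0f %.0f %.0f %.1f %.1f %.1f %g"%(*d,*r,hand));zs.append(np.round(P,3));p,Rc=P,Q
        q=t;cnt.append(len(out))
    print("rows at waypoints",cnt,"min z",min(z[2] for z in zs));show(out);return q
def near(p,Q,q):
    S=ik(p,Q,seeds=[q],n=25); 
    return min(S,key=lambda s:np.abs(s-q).sum()) if S else None
E
cat > pick.py <<'E'
from plan import *
def pickpose(G,h,az,s,back=0,dz=0):
    A=np.array([np.cos(np.radians(az)),np.sin(np.radians(az)),0]);a=A-h*(A@h);a/=np.linalg.norm(a)
    return G+(.019-back)*a+up*dz,pose(a,h,s)
E
python3 - <<'E'
from pick import *
lean=np.radians(17.5);yc=np.array([.143,.99,0]);h=np.cos(lean)*up+np.sin(lean)*yc
G=np.array([.493,.293,.17])
g=ik(*pickpose(G,h,78,1),n=20);print(g)
a=near(*pickpose(G,h,78,1,.12,0),g[0]);b=near(*pickpose(G,h,78,1,.12,.13),a);print(a,b)
q0=np.array(cur()[0]["joint_positions"])
jpath([b],.65)
E
```

```text
[array([-0.221,  0.057,  2.006,  1.298,  1.433, -0.495])]
[-0.493 -0.001  1.977  1.18   1.692 -0.494] [-0.493 -0.149  1.829  1.229  1.799 -0.213]
rows at waypoints [21] min z 0.33
23 13 11 -0.8 1.6 -1.3 0.65; 23 12 13 -0.9 1.7 -1.1 0.65; 24 11 14 -0.9 1.8 -1.0 0.65; 24 10 15 -0.9 2.0 -0.8 0.65; 25 9 17 -0.9 2.1 -0.7 0.65; 25 7 18 -0.9 2.2 -0.5 0.65; 25 6 19 -0.9 2.2 -0.4 0.65; 25 4 20 -0.9 2.3 -0.2 0.65; 24 3 21 -0.9 2.4 -0.0 0.65; 24 1 22 -0.8 2.5 0.1 0.65; 23 -1 23 -0.8 2.5 0.3 0.65; 22 -2 23 -0.8 2.6 0.5 0.65
21 -4 24 -0.8 2.6 0.7 0.65; 19 -6 24 -0.8 2.6 0.9 0.65; 18 -8 24 -0.7 2.7 1.1 0.65; 16 -9 24 -0.7 2.7 1.2 0.65; 14 -11 24 -0.7 2.7 1.4 0.65; 12 -13 23 -0.7 2.6 1.6 0.65; 10 -14 23 -0.7 2.6 1.8 0.65; 7 -15 22 -0.6 2.6 2.0 0.65; 5 -16 21 -0.6 2.5 2.1 0.65
```

>>> {"api": "arm_command", "payload": {
  "commands": "23 13 11 -0.8 1.6 -1.3 0.65; 23 12 13 -0.9 1.7 -1.1 0.65; 24 11 14 -0.9 1.8 -1 0.65; 24 10 15 -0.9 2 -0.8 0.65; 25 9 17 -0.9 2.1 -0.7 0.65; 25 7 18 -0.9 2.2 -0.5 0.65; 25 6 19 -0.9 2.2 -0.4 0.65; 25 4 20 -0.9 2.3 -0.2 0.65; 24 3 21 -0.9 2.4 0 0.65; 24 1 22 -0.8 2.5 0.1 0.65; 23 -1 23 -0.8 2.5 0.3 0.65; 22 -2 23 -0.8 2.6 0.5 0.65"
}}

```text
time: 14.0
tool_pos: [0.5504, -0.0371, 0.3847]
ee_rot: [2.816, -0.726, 1.814]
wrist_force: [-0.3, -0.1, -0.7]
width: 0.0615
```

>>> {"api": "arm_command", "payload": {
  "commands": "21 -4 24 -0.8 2.6 0.7 0.65; 19 -6 24 -0.8 2.6 0.9 0.65; 18 -8 24 -0.7 2.7 1.1 0.65; 16 -9 24 -0.7 2.7 1.2 0.65; 14 -11 24 -0.7 2.7 1.4 0.65; 12 -13 23 -0.7 2.6 1.6 0.65; 10 -14 23 -0.7 2.6 1.8 0.65; 7 -15 22 -0.6 2.6 2 0.65; 5 -16 21 -0.6 2.5 2.1 0.65; 0 0 0 0 0 0 0.65"
}}

```text
time: 15.25
tool_pos: [0.4695, 0.23, 0.3724]
ee_rot: [2.648, -1.119, 1.867]
wrist_force: [0.2, -0.8, 0.0]
width: 0.0612
```

```bash
python3 - <<'E'
from pick import *
lean=np.radians(17.5);yc=np.array([.143,.99,0]);h=np.cos(lean)*up+np.sin(lean)*yc
G=np.array([.493,.293,.17])
S={n:snapshot(n) for n in("top","side")}
for q in ["crock","turner_butt","spoon_butt"]:
    print(q,[[n,[([round(x,3) for x in d["centre"]],round(d["conf"],2)) for d in models.tip_of(q,s)[:3]]] for n,s in S.items()])
o,p,Q=cur();print(p,o["joint_positions"]);P,W=pickpose(G,h,78,1,.12,.13);print("err",P-p,np.degrees((Q.inv()*W).as_rotvec()))
t=S['top']['img'];s=S['side']['img']
a=cv2.resize(t[170:290,120:270],(500,400),interpolation=cv2.INTER_CUBIC)
b=cv2.resize(s[220:340,180:270],(300,400),interpolation=cv2.INTER_CUBIC)
cv2.imwrite('pics/pre1.png',np.hstack([a,b]))
E
```

```text
crock [['top', [([0.461, 0.362], 0.68), ([0.383, 0.543], 0.56), ([0.675, 0.734], 0.56)]], ['side', [([0.717, 0.565], 0.96), ([0.418, 0.697], 0.85), ([0.465, 0.447], 0.7)]]]
turner_butt [['top', [([0.269, 0.524], 0.94)]], ['side', [([0.361, 0.634], 0.61)]]]
spoon_butt [['top', [([0.312, 0.531], 0.57), ([0.311, 0.415], 0.22)]], ['side', [([0.398, 0.605], 0.64)]]]
[0.472 0.228 0.37 ] [-0.409 -0.237  1.759  1.182  1.741 -0.236]
err [ 0.001 -0.029 -0.04 ] [ 0.966  5.145 10.728]
```

View pics/pre1.png

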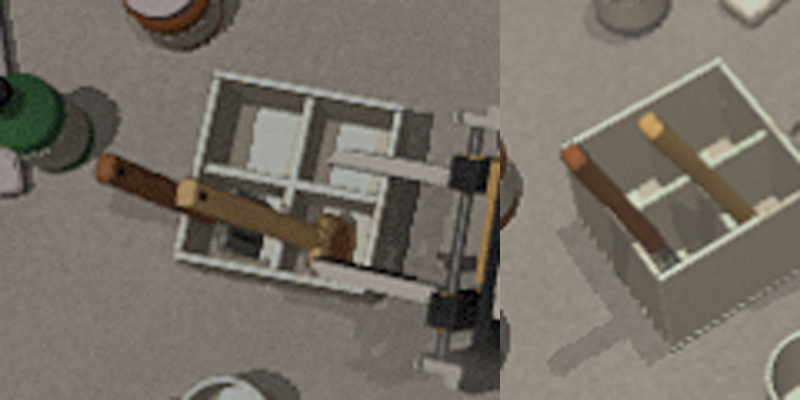

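```bash
python3 - <<'E'
from pick import *
S={n:snapshot(n) for n in("top","side")}
B,e=tri(S['top'],(.312,.535),S['side'],(.398,.606));print(B,e)
f=lambda u,v,z:atz(S['top'],((120+u*.3)/560,(170+v*.3)/420),z)
for z in(.03,.05,.07): print(z,f(318,232,z))
# side neck point crop(740,210)
for z in (.05,.07,.09): print(z,atz(S['side'],((180+240*.3)/560,(220+210*.3)/420),z))
h=B-np.array([.486,.247,.008]);print(h,np.linalg.norm(h));h/=np.linalg.norm(h)
G=B-h*.105;print(G)
g=ik(*pickpose(G,h,82,1),n=20)[0]
a=near(*pickpose(G,h,82,1,.11,0),g)
print(g,a);jpath([a],.65);
E
```

```text
[0.499 0.326 0.269] 0.001237489994452446
0.03 [0.495 0.257 0.03 ]
0.05 [0.492 0.254 0.05 ]
0.07 [0.49  0.252 0.07 ]
0.05 [0.495 0.248 0.05 ]
0.07 [0.485 0.256 0.07 ]
0.09 [0.476 0.263 0.09 ]
[0.013 0.079 0.261] 0.272731568467834
[0.494 0.296 0.168]
[-0.213  0.12   1.945  1.272  1.495 -0.487] [-0.444  0.083  1.906  1.17   1.715 -0.486]
rows at waypoints [6] min z 0.195
-30 2 8 1.0 0.9 1.8 0.65; -30 1 8 0.9 0.9 1.8 0.65; -29 -1 8 0.9 1.0 1.8 0.65; -28 -2 8 0.9 1.0 1.8 0.65; -27 -3 8 0.8 1.1 1.8 0.65; -27 -4 8 0.8 1.1 1.8 0.65
```

>>> {"api": "arm_command", "payload": {
  "commands": "-30 2 8 1 0.9 1.8 0.65; -30 1 8 0.9 0.9 1.8 0.65; -29 -1 8 0.9 1 1.8 0.65; -28 -2 8 0.9 1 1.8 0.65; -27 -3 8 0.8 1.1 1.8 0.65; -27 -4 8 0.8 1.1 1.8 0.65; 0 0 0 0 0 0 0.65; 0 0 0 0 0 0 0.65"
}}

```text
time: 16.75
tool_pos: [0.4862, 0.2075, 0.1912]
ee_rot: [-3.106, -1.276, 1.395]
wrist_force: [-0.2, -0.2, -0.2]
width: 0.061
```

```bash
cat > sp.py <<'E'
from pick import *
B=np.array([.499,.326,.270]);h=B-np.array([.486,.247,.008]);h/=np.linalg.norm(h);G=B-h*.105
E
python3 - <<'E'
from sp import *
o,p,Q=cur();P,W=pickpose(G,h,82,1,.11);print("err",P-p,np.degrees((Q.inv()*W).as_rotvec()))
P,W=pickpose(G,h,82,1);show(rows(p,Q,[(P,W,.65,22)]))
E
```

```text
err [-0.004  0.002  0.005] [ 0.084 -0.12  -0.212]
1 -1 18 0.0 -0.0 -0.0 0.65; 1 -1 18 0.0 -0.0 -0.0 0.65; 1 -1 18 0.0 -0.0 -0.0 0.65; 1 -1 18 0.0 -0.0 -0.0 0.65; 1 -1 18 0.0 -0.0 -0.0 0.65; 1 -1 18 0.0 -0.0 -0.0 0.65
```

Approach, close, check.

>>> {"api": "arm_command", "payload": {
  "commands": "1 -1 18 0 0 0 0.65; 1 -1 18 0 0 0 0.65; 1 -1 18 0 0 0 0.65; 1 -1 18 0 0 0 0.65; 1 -1 18 0 0 0 0.65; 1 -1 18 0 0 0 0.65; 0 0 0 0 0 0 0.65; 0 0 0 0 0 0 0; 0 0 0 0 0 0 0; 0 0 0 0 0 0 0; 0 0 0 0 0 0 0"
}}

```text
time: 18.12
tool_pos: [0.4954, 0.322, 0.1712]
ee_rot: [3.121, -1.275, 1.453]
wrist_force: [0.9, 0.2, 0.7]
width: 0.0249
```

```bash
python3 - <<'E'
from sp import *
o,p,Q=cur();print(p,o["width"],o["wrist_force"],o["joint_positions"]);P,W=pickpose(G,h,82,1);print("err",P-p,np.degrees((Q.inv()*W).as_rotvec()))
S={n:snapshot(n) for n in("top","side")}
t=S['top']['img'];s=S['side']['img']
a=cv2.resize(t[170:290,120:270],(500,400),interpolation=cv2.INTER_CUBIC)
b=cv2.resize(s[220:340,180:270],(300,400),interpolation=cv2.INTER_CUBIC)
cv2.imwrite('pics/g1.png',np.hstack([a,b]))
E
```

```text
[0.495 0.322 0.171] 0.024856841183997985 [0.859 0.174 0.715] [-0.197  0.102  1.947  1.282  1.485 -0.48 ]
err [ 0.001 -0.008 -0.007] [ 0.12  -0.047  0.75 ]
```

View pics/g1.png

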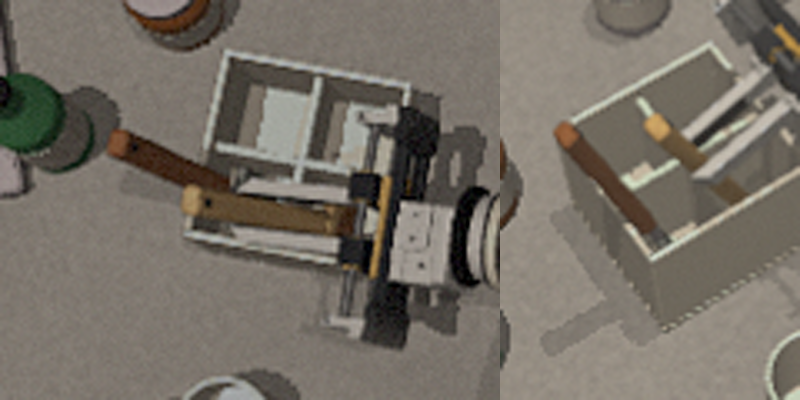

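>>> {"api": "arm_command", "payload": {
  "commands": "12 0 0 0 0 0 0; 18 0 0 0 0 0 0; 20 0 0 0 0 0 0; 22 0 0 0 0 0 0; 22 0 0 0 0 0 0; 22 0 0 0 0 0 0; 22 0 0 0 0 0 0; 22 0 0 0 0 0 0; 22 0 0 0 0 0 0; 0 0 0 0 0 0 0"
}}

```text
time: 19.48
tool_pos: [0.5005, 0.3773, 0.3547]
ee_rot: [3.116, -1.273, 1.458]
wrist_force: [-0.2, -0.4, -1.5]
width: 0.0218
```

```bash
python3 - <<'E'
from sp import *
o,p,Q=cur();print(p,o["ee_rot"],o["width"],o["wrist_force"],o["joint_positions"])
S={n:snapshot(n) for n in("top","side")}
for q in ["spoon_butt","spoon","turner_butt"]:
    print(q,[[n,[([round(x,3) for x in d["centre"]],round(d["conf"],2)) for d in models.tip_of(q,s)[:2]]] for n,s in S.items()])
    
cv2.imwrite('pics/l1.png',np.hstack([cv2.resize(S[n]['img'],(400,300)) for n in S]))
# place options
for c in (-.281,-.211):
 for az in (-15,-25,-30):
  for tl in (10,20):
    A=np.array([np.cos(np.radians(az)),np.sin(np.radians(az)),0]);t=np.radians(tl)
    a=np.cos(t)*A-np.sin(t)*up; hh=-np.cos(t)*up-np.sin(t)*A
    for q in ik(np.array([.615,c,.175])+.019*a,pose(a,hh,1),n=15): print(c,az,tl,q)
E
```

```text
[0.5   0.377 0.355] [ 3.116 -1.273  1.458] 0.02176809034829652 [-0.243 -0.385 -1.46 ] [-0.071 -0.097  1.738  1.277  1.485 -0.055]
spoon_butt [['top', [([0.248, 0.498], 0.91)]], ['side', [([0.356, 0.516], 0.9)]]]
spoon [['top', [([0.337, 0.559], 0.7)]], ['side', [([0.416, 0.652], 0.86)]]]
turner_butt [['top', [([0.245, 0.504], 0.75)]], ['side', [([0.357, 0.619], 0.8)]]]
-0.281 -15 10 [-0.769 -0.053  2.221  2.19   0.628  2.323]
-0.281 -25 10 [-0.594 -0.076  2.243  2.775  0.445  1.877]
-0.281 -30 10 [-0.5   -0.068  2.236  3.197  0.423  1.524]
-0.211 -15 10 [-0.597 -0.138  2.297  2.424  0.515  2.16 ]
-0.211 -25 10 [-0.396 -0.132  2.291  3.24   0.416  1.488]
-0.211 -30 10 [-0.297 -0.107  2.27   3.655  0.466  1.144]
```

View pics/l1.png

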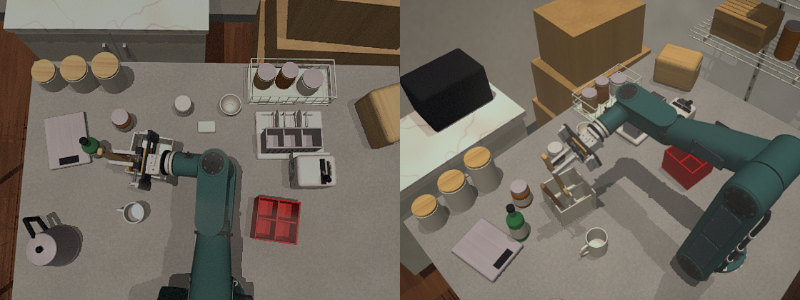

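```bash
cat > place.py <<'E'
from pick import *
def placepose(X,az,tl,hT,s=1,dz=0,g=None):
    """X: desired grasp point; hT: unit tip->butt in tool frame ~ +x"""
    A=np.array([np.cos(np.radians(az)),np.sin(np.radians(az)),0]);t=np.radians(tl)
    a=np.cos(t)*A-np.sin(t)*up; hh=-np.cos(t)*up-np.sin(t)*A
    return X+.019*a+up*dz,pose(a,hh,s),hh
def sweep(qs,g,L):
    """min z of butt/tip for utensil with grip g from butt, along joint path"""
    m=[]
    for a,b in zip(qs,qs[1:]):
        for u in np.linspace(0,1,15):
            p,Q=fkt(np.array(a)+(np.array(b)-a)*u);c=p-.019*Q.apply([0,0,1]);x=Q.apply([1,0,0])
            m.append([*(c+g*x),*(c-(L-g)*x)])
    return np.array(m)
E
python3 - <<'E'
from place import *
S={n:snapshot(n) for n in("top","side")}
o,p,Q=cur();q0=np.array(o["joint_positions"])
B,e=tri(S['top'],(.248,.498),S['side'],(.356,.516));T,e2=tri(S['top'],(.337,.559),S['side'],(.416,.652))
print(B,e,T,e2,np.linalg.norm(B-T));print("tool frame butt,tip",Q.inv().apply(B-p),Q.inv().apply(T-p))
X=np.array([.615,-.281,.175])
g,W,hh=placepose(X,-25,10,None)
qg=ik(g,W,seeds=[[-.594,-.076,2.243,2.775,.445,1.877]])[0];pu=placepose(X,-25,10,None,dz=.15)
qu=near(pu[0],pu[1],qg);print("grasp",qg,"up",qu)
pm=p+up*.06;qm=near(pm,Q,q0)
m=sweep([q0,qm,qu,qg],.1,.275);print("min z butt/tip",m[:,2].min(),m[:,5].min())
for i in range(0,45,3): print(m[i])
jpath([qm,qu],0)
E
```

```text
[0.503 0.366 0.447] 0.0010462921786288876 [0.49  0.31  0.172] 0.0030327033046253387 0.28030215250447754
tool frame butt,tip [ 0.088  0.004 -0.038] [-0.191 -0.002 -0.012]
grasp [-0.594 -0.076  2.243  2.775  0.445  1.877] up NoneTraceback (most recent call last):
  File "<stdin>", line 11, in <module>
  File "place.py", line 12, in sweep
    p,Q=fkt(np.array(a)+(np.array(b)-a)*u);c=p-.019*Q.apply([0,0,1]);x=Q.apply([1,0,0])
                         ~~~~~~~~~~~^~
TypeError: unsupported operand type(s) for -: 'NoneType' and 'float'
```

```bash
python3 - <<'E'
from place import *
for c in (-.281,-.211):
 for az in (-25,-15,-8,0,10):
  for tl in (5,15,25):
   for z in (.175,.265):
    for sq in ik(*placepose(np.array([.612,c,z]),az,tl,None)[:2],n=12): print(c,az,tl,z,sq)
E
```

```text
-0.281 -25 5 0.175 [-0.601 -0.012  2.273  2.857  0.621  1.79 ]
-0.281 -25 5 0.265 [-0.601 -0.225  2.213  2.667  0.366  2.004]
-0.281 -25 15 0.175 [-0.596 -0.136  2.214  2.568  0.286  2.084]
-0.281 -25 25 0.265 [-0.586 -0.302  2.007  0.425  0.334 -2.039]
-0.281 -15 5 0.175 [-0.782  0.011  2.249  2.344  0.763  2.158]
-0.281 -15 5 0.265 [-0.782 -0.197  2.191  2.079  0.602  2.497]
-0.281 -8 5 0.175 [-0.885  0.053  2.205  2.103  0.901  2.303]
-0.281 0 5 0.175 [-0.973  0.119  2.132  1.904  1.058  2.4  ]
-0.281 10 5 0.175 [-1.043  0.214  2.015  1.722  1.239  2.473]
-0.211 -25 5 0.175 [-0.399 -0.064  2.322  3.207  0.601  1.52 ]
-0.211 -25 5 0.265 [-0.399 -0.288  2.258  3.261  0.315  1.461]
-0.211 -25 15 0.175 [-0.401 -0.196  2.262  3.289  0.237  1.437]
-0.211 -25 25 0.265 [-0.403 -0.363  2.05  -0.096  0.322 -1.466]
-0.211 -15 5 0.175 [-0.607 -0.07   2.327  2.572  0.676  2.003]
-0.211 -15 5 0.265 [-0.607 -0.295  2.263  2.268  0.456  2.359]
-0.211 -15 15 0.175 [-0.595 -0.201  2.267  2.148  0.387  2.44 ]
-0.211 -15 25 0.265 [-0.574 -0.368  2.053  0.713  0.439 -2.371]
-0.211 -8 5 0.175 [-0.736 -0.041  2.3    2.255  0.807  2.215]
-0.211 0 5 0.175 [-0.852  0.018  2.242  2.007  0.975  2.349]
-0.211 10 5 0.175 [-0.948  0.113  2.139  1.794  1.17   2.435]
```

```bash
python3 - <<'E'
from place import *
o,p,Q=cur();q0=np.array(o["joint_positions"])
a=-np.array([0]);X=np.array([.612,-.281,.27])
def pp(z,seed):
    P,W,hh=placepose(np.array([.612,-.281,z]),-25,4,None);P=P+.009*W.apply([0,0,1]);return ik(P,W,seeds=[seed])[0]
qu=pp(.275,np.array([-.6,-.225,2.213,2.667,.366,2.0]));qg=pp(.187,qu);print(qu,qg)
pm=p+up*.05;qm=near(pm,Q,q0)
for al in (0,.25):
  qk=qm+(qu-qm)*.5+np.array([0,-.1,-al,0,.25,0])
  m=sweep([q0,qm,qk,qu,qg],.09,.275);print(al,"min z butt/tip",m[:-15,2].min(),m[:,5].min())
  for i in range(0,60,5): print(m[i])
jpath([qm,qk,qu],0)
E
```

```text
[-0.597 -0.208  2.192  2.693  0.377  1.98 ] [-0.597 -0.007  2.251  2.864  0.621  1.787]
0 min z butt/tip 0.18459142721291694 0.1803691937495508
[0.502 0.385 0.443 0.491 0.305 0.18 ]
[0.502 0.385 0.461 0.492 0.305 0.198]
[0.502 0.385 0.479 0.492 0.305 0.216]
[0.502 0.385 0.493 0.491 0.305 0.23 ]
[0.575 0.312 0.552 0.471 0.335 0.299]
[0.632 0.203 0.583 0.474 0.341 0.405]
[0.656 0.104 0.584 0.489 0.307 0.505]
[ 0.704 -0.079  0.477  0.596  0.154  0.576]
[ 0.676 -0.222  0.32   0.655 -0.087  0.559]
[ 0.614 -0.282  0.185  0.632 -0.29   0.459]
[ 0.618 -0.28   0.152  0.636 -0.289  0.426]
[ 0.618 -0.28   0.121  0.635 -0.289  0.395]
0.25 min z butt/tip 0.18459142721291694 0.1803691937495508
[0.502 0.385 0.443 0.491 0.305 0.18 ]
[0.502 0.385 0.461 0.492 0.305 0.198]
[0.502 0.385 0.479 0.492 0.305 0.216]
[0.502 0.385 0.493 0.491 0.305 0.23 ]
[0.577 0.312 0.605 0.495 0.331 0.343]
[0.623 0.205 0.7   0.498 0.334 0.491]
[0.636 0.111 0.758 0.493 0.305 0.626]
[ 0.711 -0.082  0.604  0.591  0.156  0.67 ]
[ 0.691 -0.23   0.378  0.655 -0.087  0.61 ]
[ 0.614 -0.282  0.185  0.632 -0.29   0.459]
[ 0.618 -0.28
[... 351 characters left out ...]
-9 -0.3 4.0 4.3 0; 29 -3 -9 0.0 3.9 4.3 0; 29 -6 -9 0.4 3.9 4.3 0
29 -8 -8 0.7 3.8 4.4 0; 28 -11 -8 1.0 3.7 4.4 0; 27 -13 -7 1.3 3.6 4.4 0; 19 14 -9 -0.7 3.4 4.0 0; 20 14 -10 -0.6 3.4 4.0 0; 21 13 -10 -0.4 3.4 4.0 0; 22 12 -10 -0.3 3.5 4.0 0; 23 11 -10 -0.2 3.5 4.0 0; 24 10 -10 -0.1 3.5 4.1 0; 25 9 -10 0.0 3.5 4.1 0; 26 8 -10 0.1 3.6 4.1 0; 27 7 -10 0.3 3.6 4.1 0
28 6 -10 0.4 3.6 4.1 0; 29 4 -10 0.5 3.6 4.1 0; 30 3 -10 0.6 3.6 4.1 0; 30 2 -9 0.8 3.5 4.1 0; 31 0 -9 0.9 3.5 4.2 0; 31 -1 -9 1.0 3.5 4.2 0; 32 -3 -9 1.2 3.5 4.2 0; 32 -5 -8 1.3 3.4 4.2 0; 32 -6 -8 1.4 3.4 4.2 0; 32 -8 -8 1.5 3.3 4.2 0; 32 -9 -8 1.7 3.3 4.3 0; 32 -11 -7 1.8 3.2 4.3 0
31 -13 -7 1.9 3.1 4.3 0; 31 -14 -7 2.0 3.1 4.3 0
```

>>> {"api": "arm_command", "payload": {
  "commands": "24 1 -7 0 0 0 0; 24 -1 -7 0 0 0 0; 22 14 -11 -2.4 3.3 4.2 0; 24 12 -11 -2.1 3.5 4.2 0; 25 11 -11 -1.9 3.6 4.3 0; 27 9 -10 -1.6 3.7 4.3 0; 28 6 -10 -1.3 3.8 4.3 0; 28 4 -10 -0.9 3.9 4.3 0; 29 2 -10 -0.6 3.9 4.3 0; 29 -1 -9 -0.3 4 4.3 0; 29 -3 -9 0 3.9 4.3 0; 29 -6 -9 0.4 3.9 4.3 0"
}}

```text
time: 21.48
tool_pos: [0.599, 0.2439, 0.6546]
ee_rot: [-1.181, -0.761, -0.848]
wrist_force: [-0.2, -1.1, -1.3]
width: 0.0219
```

>>> {"api": "arm_command", "payload": {
  "commands": "29 -8 -8 0.7 3.8 4.4 0; 28 -11 -8 1 3.7 4.4 0; 27 -13 -7 1.3 3.6 4.4 0; 19 14 -9 -0.7 3.4 4 0; 20 14 -10 -0.6 3.4 4 0; 21 13 -10 -0.4 3.4 4 0; 22 12 -10 -0.3 3.5 4 0; 23 11 -10 -0.2 3.5 4 0; 24 10 -10 -0.1 3.5 4.1 0; 25 9 -10 0 3.5 4.1 0; 26 8 -10 0.1 3.6 4.1 0; 27 7 -10 0.3 3.6 4.1 0"
}}

```text
time: 22.98
tool_pos: [0.6924, -0.0322, 0.6089]
ee_rot: [-1.097, 0.386, -1.148]
wrist_force: [0.2, 0.6, -1.1]
width: 0.0216
```

```bash
python3 - <<'E'
from place import *
o,p,Q=cur();print(p,o["width"],o["joint_positions"])
jpath([[-0.597,-0.208,2.192,2.693,0.377,1.98]],0)
S={n:snapshot(n) for n in("top","side")}
for q in ["spoon_butt","spoon"]:
    print(q,[[n,[([round(x,3) for x in d["centre"]],round(d["conf"],2)) for d in models.tip_of(q,s)[:2]]] for n,s in S.items()])
E
```

```text
[ 0.692 -0.032  0.609] 0.021648339055817815 [-0.443 -0.262  1.901  2.264  0.827  1.438]
rows at waypoints [14] min z 0.273
28 5 -9 0.5 3.3 3.9 0; 28 4 -9 0.6 3.3 3.9 0; 29 2 -8 0.7 3.3 4.0 0; 29 1 -8 0.8 3.3 4.0 0; 30 -1 -8 0.9 3.3 4.0 0; 30 -2 -8 1.0 3.2 4.0 0; 30 -3 -8 1.2 3.2 4.0 0; 30 -5 -8 1.3 3.2 4.0 0; 30 -6 -7 1.4 3.1 4.0 0; 30 -8 -7 1.5 3.1 4.0 0; 30 -9 -7 1.6 3.0 4.1 0; 30 -11 -6 1.7 3.0 4.1 0
30 -12 -6 1.8 2.9 4.1 0; 29 -14 -6 1.9 2.9 4.1 0
spoon_butt [['top', [([0.675, 0.247], 0.91)]], ['side', [([0.525, 0.106], 0.77), ([0.354, 0.622], 0.71)]]]
spoon [['top', [([0.448, 0.3], 0.67)]], ['side', [([0.438, 0.139], 0.89)]]]
```

>>> {"api": "arm_command", "payload": {
  "commands": "28 5 -9 0.5 3.3 3.9 0; 28 4 -9 0.6 3.3 3.9 0; 29 2 -8 0.7 3.3 4 0; 29 1 -8 0.8 3.3 4 0; 30 -1 -8 0.9 3.3 4 0; 30 -2 -8 1 3.2 4 0; 30 -3 -8 1.2 3.2 4 0; 30 -5 -8 1.3 3.2 4 0; 30 -6 -7 1.4 3.1 4 0; 30 -8 -7 1.5 3.1 4 0; 30 -9 -7 1.6 3 4.1 0; 20 -7 -4 1.7 3 4.1 0"
}}

```text
time: 24.78
tool_pos: [0.6565, -0.2685, 0.3162]
ee_rot: [-1.753, 1.48, -2.144]
wrist_force: [0.1, -0.7, -0.3]
width: 0.0218
```

```bash
python3 - <<'E'
from place import *
o,p,Q=cur();print(p,o["width"],o["joint_positions"],o["wrist_force"])
S={n:snapshot(n) for n in("top","side")}
D={}
for q in ["spoon_butt","spoon"]:
    D[q]=[models.tip_of(q,s)[:2] for s in S.values()]
    print(q,[[([round(x,3) for x in d["centre"]],round(d["conf"],2)) for d in r] for r in D[q]])
P={}
for q in D:
    if all(D[q]): P[q],e=tri(S['top'],D[q][0][0]['centre'],S['side'],D[q][1][0]['centre']);print(q,P[q],e,"tool",Q.inv().apply(P[q]-p))
qu=np.array([-0.597,-0.208,2.192,2.693,0.377,1.98])
Pu,Wu=fkt(qu);show(rows(p,Q,[(Pu,Wu,0,25)]))
E
```

```text
[ 0.656 -0.269  0.316] 0.02182482632886857 [-0.554 -0.23   2.154  2.68   0.373  1.913] [ 0.137 -0.74  -0.331]
spoon_butt [[([0.736, 0.44], 0.7)], [([0.605, 0.308], 0.89)]]
spoon [[([0.79, 0.322], 0.56), ([0.383, 0.534], 0.27)], [([0.598, 0.126], 0.87)]]
spoon_butt [ 0.617 -0.259  0.229] 0.006754030827374787 tool [ 0.088  0.002 -0.039]
spoon [ 0.659 -0.259  0.486] 0.0015926791641720972 tool [-0.17  -0.005 -0.004]
15 -9 -3 0.8 1.1 1.7 0; 15 -9 -2 0.8 1.1 1.7 0; 15 -10 -2 0.8 1.1 1.7 0
```

```bash
python3 - <<'E'
from place import *
o,p,Q=cur()
W=placepose(X:=np.array([.612,-.281,.2]),-25,4,None)[1]
b=np.array([.088,.002,-.039]);t=np.array([-.182,-.004,-.006])
P1=np.array([.602,-.281,.18])-W.apply(b);P2=np.array([.602,-.281,.097])-W.apply(b)
print(P1,P2,"tip",P2+W.apply(t),"body bottom z",(P2-W.apply([0,0,.097]))[2]-.037)
q=near(P1,W,np.array(o["joint_positions"]));print(q,near(P2,W,q))
L=rows(p,Q,[(P1,W,0,20),(P2,W,0,16)]);show(L)
E
```

```text
[ 0.642 -0.302  0.265] [ 0.642 -0.302  0.182] tip [ 0.646 -0.308  0.364] body bottom z 0.15183151190002378
[-0.611 -0.171  2.182  2.687  0.407  1.981] [-0.611  0.019  2.234  2.843  0.633  1.801]
15 -8 -0 0.7 0.9 1.4 0; 15 -8 0 0.7 0.9 1.4 0; 14 -9 0 0.7 0.9 1.4 0; 14 -9 1 0.7 0.9 1.4 0; 14 -0 1 0.0 0.0 0.0 0; 14 0 1 0.0 0.0 0.0 0; 14 0 1 0.0 0.0 0.0 0; 14 0 1 0.0 0.0 0.0 0; 14 0 1 0.0 0.0 0.0 0; 14 0 1 0.0 0.0 0.0 0
```

>>> {"api": "arm_command", "payload": {
  "commands": "15 -8 0 0.7 0.9 1.4 0; 15 -8 0 0.7 0.9 1.4 0; 14 -9 0 0.7 0.9 1.4 0; 12 -8 1 0.7 0.9 1.4 0; 0 0 0 0 0 0 0"
}}

```text
time: 25.7
tool_pos: [0.6417, -0.3031, 0.2625]
ee_rot: [3.039, 1.496, 2.595]
wrist_force: [-0.3, 0.0, -1.6]
width: 0.0218
```

```bash
python3 - <<'E'
from place import *
o,p,Q=cur()
W=placepose(X:=np.array([.612,-.281,.2]),-25,4,None)[1]
b=np.array([.088,.002,-.039])
P2=np.array([.602,-.281,.097])-W.apply(b)
print("butt now",p+Q.apply(b),o["width"])
show(rows(p,Q,[(P2,W,0,16)]))
S={n:snapshot(n) for n in("top","side")}
D=[models.tip_of("spoon_butt",s)[:1] for s in S.values()];print(D)
if all(D): print(tri(S['top'],D[0][0]['centre'],S['side'],D[1][0]['centre']))
t=S['top']['img'];s=S['side']['img']
a=cv2.resize(t[120:240,340:490],(500,400),interpolation=cv2.INTER_CUBIC)
b=cv2.resize(s[80:200,290:380],(300,400),interpolation=cv2.INTER_CUBIC)
cv2.imwrite('pics/p1.png',np.hstack([a,b]))
E
```

```text
butt now [ 0.602 -0.281  0.178] 0.021766379696691273
13 0 1 -0.1 -0.0 -0.1 0; 13 0 1 -0.1 -0.0 -0.1 0; 13 0 1 -0.1 -0.0 -0.1 0; 13 0 1 -0.1 -0.0 -0.1 0; 13 0 1 -0.1 -0.0 -0.1 0; 13 0 1 -0.1 -0.0 -0.1 0
[[{'centre': [0.7441, 0.4619], 'conf': 0.72}], [{'centre': [0.6234, 0.3207], 'conf': 0.81}]]
(array([ 0.593, -0.278,  0.21 ]), np.float64(0.002486337647820563))
```

View pics/p1.png

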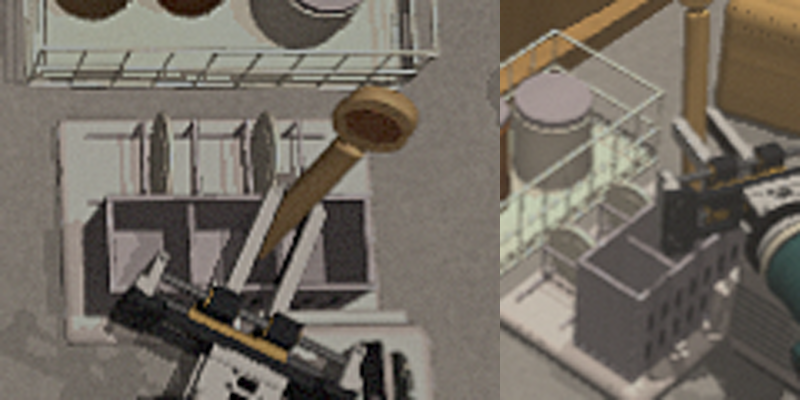

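```bash
python3 - <<'E'
from place import *
S=snapshot('top')
f=lambda u,v,z:atz(S,((340+u*.3)/560,(120+v*.3)/420),z)
print('butt',f(262,255,.178),f(262,255,.2)); print('rim',f(106,198,.145),f(370,200,.145),f(372,290,.145),'div',f(190,200,.145),f(281,198,.145),'div2 lower',f(193,285,.145))
E
```

```text
butt [ 0.595 -0.291  0.178] [ 0.59  -0.285  0.2  ]
rim [ 0.648 -0.174  0.145] [ 0.649 -0.391  0.145] [ 0.574 -0.388  0.145] div [ 0.647 -0.243  0.145] [ 0.649 -0.318  0.145] div2 lower [ 0.576 -0.243  0.145]
```

```bash
python3 - <<'E'
from place import *
o,p,Q=cur()
W=placepose(np.array([.612,-.281,.2]),-25,4,None)[1]
P1=p+np.array([.008,.005,0]);P2=P1-up*.083
print(P2);show(rows(p,Q,[(P1,W,0,16),(P2,W,0,15)]))
E
```

```text
[ 0.65  -0.297  0.182]
-0 8 5 -0.3 -0.0 -0.4 0; 14 -0 1 0.0 0.0 0.0 0; 14 0 1 0.0 0.0 0.0 0; 14 0 1 0.0 0.0 0.0 0; 14 0 1 0.0 0.0 0.0 0; 14 0 1 0.0 0.0 0.0 0; 14 0 1 0.0 0.0 0.0 0
```

>>> {"api": "arm_command", "payload": {
  "commands": "0 8 5 0 0 0 0; 14 0 1 0 0 0 0; 14 0 1 0 0 0 0; 14 0 1 0 0 0 0; 14 0 1 0 0 0 0; 14 0 1 0 0 0 0; 14 0 1 0 0 0 0; 0 0 0 0 0 0 0"
}}

```text
time: 26.95
tool_pos: [0.6494, -0.296, 0.1742]
ee_rot: [3.045, 1.497, 2.603]
wrist_force: [0.1, -0.4, -1.5]
width: 0.0214
```

```bash
python3 - <<'E'
from place import *
o,p,Q=cur();print(p,o["wrist_force"],o["width"],o["joint_positions"])
S={n:snapshot(n) for n in("top","side")}
t=S['top']['img'];s=S['side']['img']
a=cv2.resize(t[120:240,340:490],(500,400),interpolation=cv2.INTER_CUBIC)
b=cv2.resize(s[80:200,290:380],(300,400),interpolation=cv2.INTER_CUBIC)
cv2.imwrite('pics/p2.png',np.hstack([a,b]))
E
```

```text
[ 0.649 -0.296  0.174] [ 0.148 -0.419 -1.482] 0.021448264844069337 [-0.579  0.046  2.227  2.911  0.641  1.754]
```

View pics/p2.png

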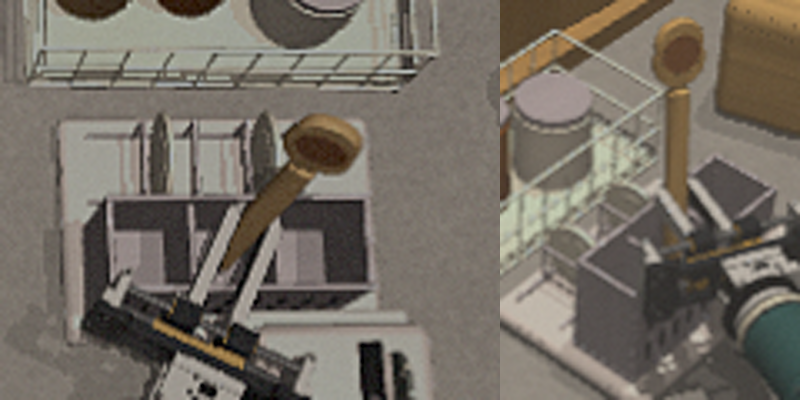

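>>> {"api": "arm_command", "payload": {
  "commands": "0 0 0 0 0 0 0.4; 0 0 0 0 0 0 0.5; 0 0 0 0 0 0 0.5; 0 0 -20 0 0 0 0.5; 0 0 -25 0 0 0 0.5; 0 0 -30 0 0 0 0.5; 0 0 -20 0 0 0 0.5; 0 0 0 0 0 0 0.5"
}}

```text
time: 28.05
tool_pos: [0.5641, -0.2556, 0.192]
ee_rot: [3.048, 1.516, 2.607]
wrist_force: [0.6, 0.5, 0.6]
width: 0.047
```

```bash
python3 - <<'E'
from place import *
o,p,Q=cur();print(p,o["wrist_force"],o["width"],o["joint_positions"])
S={n:snapshot(n) for n in("top","side")}
for q in ["spoon_butt","spoon","turner_butt","turner","crock"]:
    D=[models.tip_of(q,s)[:2] for s in S.values()]
    print(q,[[([round(x,3) for x in d["centre"]],round(d["conf"],2)) for d in r] for r in D], tri(S['top'],D[0][0]['centre'],S['side'],D[1][0]['centre']) if all(D) else '')
t=S['top']['img'];s=S['side']['img']
a=cv2.resize(t[120:240,340:490],(400,320),interpolation=cv2.INTER_CUBIC)
b=cv2.resize(s[70:200,270:400],(320,320),interpolation=cv2.INTER_CUBIC)
c=cv2.resize(t[170:290,120:270],(350,280),interpolation=cv2.INTER_CUBIC)
d=cv2.resize(s[220:340,180:320],(327,280),interpolation=cv2.INTER_CUBIC)
im=np.zeros((600,800,3),np.uint8);im[:320,:400]=a;im[:320,400:720]=b;im[320:,:350]=c;im[320:,400:727]=d
cv2.imwrite('pics/p3.png',im)
E
```

```text
[ 0.564 -0.256  0.192] [0.646 0.522 0.565] 0.047041064596834485 [-0.633 -0.228  2.435  2.8    0.608  1.849]
spoon_butt [[([0.72, 0.494], 0.77), ([0.249, 0.499], 0.38)], [([0.356, 0.618], 0.17)]] (array([0.637, 0.009, 0.055]), np.float64(0.5724707893763172))
spoon [[([0.787, 0.343], 0.61)], [([0.595, 0.23], 0.6)]] (array([ 0.708, -0.328,  0.27 ]), np.float64(0.0022921537878734686))
turner_butt [[([0.818, 0.596], 0.67), ([0.31, 0.417], 0.24)], [([0.356, 0.617], 0.56)]] (array([0.385, 0.134, 0.626]), np.float64(0.686733018473428))
turner [[([0.385, 0.541], 0.59)], [([0.416, 0.703], 0.68)]] (array([ 0.551,  0.272, -0.058]), np.float64(0.015953949797897746))
crock [[([0.675, 0.731], 0.78), ([0.382, 0.534], 0.55)], [([0.42, 0.685], 0.9), ([0.714, 0.565], 0.6)]] (array([0.385, 0.085, 0.21 ]), np.float64(0.5230274564413137))
```

View pics/p3.png

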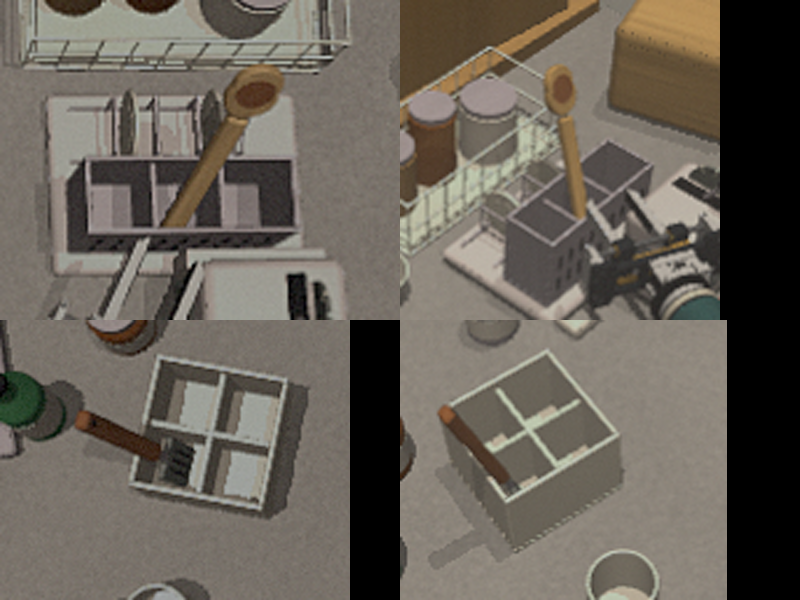

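```bash
python3 - <<'E'
from place import *
S={n:snapshot(n) for n in("top","side")}
f=lambda u,v:((120+u*150/350)/560,(170+(v-320)*120/280)/420)
g=lambda u,v:((180+(u-400)*140/327)/560,(220+(v-320)*120/280)/420)
B,e=tri(S['top'],f(84,419),S['side'],(.357,.617));print('butt',B,e)
N,e=tri(S['top'],f(160,451),S['side'],g(512,488));print('neck',N,e,np.linalg.norm(B-N))
print('crock',*[atz(S['top'],f(*c),.12) for c in((158,356),(288,380),(262,508),(132,486))])
for z in (.01,.04,.08): print('blade tip c(185,468)',atz(S['top'],f(190,468),z))
E
```

```text
butt [0.529 0.373 0.267] 0.0001320438270923216
neck [0.521 0.324 0.066] 0.01507335579360289 0.2076846048243192
crock [0.632 0.326 0.12 ] [0.604 0.173 0.12 ] [0.454 0.2   0.12 ] [0.478 0.35  0.12 ]
blade tip c(185,468) [0.515 0.3   0.01 ]
blade tip c(185,468) [0.511 0.296 0.04 ]
blade tip c(185,468) [0.505 0.29  0.08 ]
```

```bash
cat > tn.py <<'E'
from place import *
B=np.array([.529,.373,.267]);h=B-np.array([.513,.299,.008]);h/=np.linalg.norm(h);G=B-h*.108
E
python3 - <<'E'
from tn import *
print(G)
g=ik(*pickpose(G,h,80,1),seeds=[[-.2,.1,1.95,1.28,1.485,-.48]])[0]
a=near(*pickpose(G,h,80,1,.115),g);b=near(*pickpose(G,h,80,1,.115,.12),a);print(g,a,b)
o,p,Q=cur();q0=np.array(o["joint_positions"])
k=q0+(b-q0)*.4+np.array([0,-.15,-.1,0,.3,0])
for u in np.linspace(0,1,9): 
    P,W=fkt(q0+(k-q0)*u); print(P,W.apply([0,0,1]), 'wrist',P-.3727*W.apply([0,0,1]))
jpath([k,b],.6,rot=9,mm=40,spd=.23)
E
```

```text
[0.523 0.343 0.163]
[-0.103  0.168  1.915  1.353  1.375 -0.469] [-0.345  0.1    1.913  1.24   1.601 -0.46 ] [-0.345 -0.047  1.793  1.259  1.685 -0.207]
[ 0.565 -0.256  0.191] [ 0.903 -0.426 -0.055] wrist [ 0.228 -0.097  0.212]
[ 0.591 -0.232  0.256] [ 0.936 -0.345  0.07 ] wrist [ 0.242 -0.103  0.23 ]
[ 0.611 -0.2    0.318] [ 0.951 -0.246  0.186] wrist [ 0.256 -0.108  0.249]
[ 0.622 -0.161  0.376] [ 0.949 -0.132  0.287] wrist [ 0.269 -0.112  0.269]
[ 0.627 -0.117  0.429] [ 0.928 -0.006  0.372] wrist [ 0.281 -0.115  0.29 ]
[ 0.624 -0.069  0.475] [0.89  0.127 0.437] wrist [ 0.292 -0.117  0.312]
[ 0.614 -0.02   0.514] [0.836 0.263 0.481] wrist [ 0.302 -0.118  0.335]
[0.597 0.03  0.546] [0.768 0.397 0.503] wrist [ 0.311 -0.118  0.358]
[0.575 0.079 0.569] [0.687 0.525 0.502] wrist [ 0.319 -0.117  0.382]
rows at waypoints [14, 25] min z 0.229
-38 19 7 -2.6 -4.3 -5.8 0.6; -38 16 7 -2.4 -4.4 -5.7 0.6; -39 14 8 -2.2 -4.5 -5.7 0.6; -39 11 8 -2.0 -4.6 -5.7 0.6; -39 9 8 -1.7 -4.7 -5.6 0.6; -38 6 9 -1.5 -4.8 -5.6 0.6; -38 4 9 -1.3 -4.8 -5.5 0.6; -37 1 9 -1.1 -4.9 -5.5 0.6; -36 -1 9 -0.9 -4.9 -5.4 0.6; -35 -3 9 -0.6 -5.0 -5.4 0.6; -34 -5 9 -0.4 -5.0 -5.3 0.6; -33 -7 9 -0.2 -5.0 -5.3 0.6
-32 -8 9 0.0 -5.0 -5.2 0.6; -30 -10 9 0.2 -5.0 -5.2 0.6; -25 21 8 -2.6 -5.0 -7.1 0.6; -26 18 8 -2.0 -5.3 -7.1 0.6; -28 15 7 -1.4 -5.5 -7.0 0.6; -29 11 7 -0.8 -5.6 -6.9 0.6; -29 8 6 -0.1 -5.7 -6.8 0.6; -30 5 6 0.5 -5.6 -6.7 0.6; -30 2 5 1.1 -5.6 -6.6 0.6; -29 -1 5 1.7 -5.4 -6.6 0.6; -29 -4 5 2.3 -5.2 -6.5 0.6; -28 -7 4 2.8 -4.9 -6.4 0.6
-27 -10 4 3.3 -4.5 -6.3 0.6
```

>>> {"api": "arm_command", "payload": {
  "commands": "-38 19 7 -2.6 -4.3 -5.8 0.5; -38 16 7 -2.4 -4.4 -5.7 0.5; -39 14 8 -2.2 -4.5 -5.7 0.6; -39 11 8 -2 -4.6 -5.7 0.6; -39 9 8 -1.7 -4.7 -5.6 0.6; -38 6 9 -1.5 -4.8 -5.6 0.6; -38 4 9 -1.3 -4.8 -5.5 0.6; -37 1 9 -1.1 -4.9 -5.5 0.6; -36 -1 9 -0.9 -4.9 -5.4 0.6; -35 -3 9 -0.6 -5 -5.4 0.6; -34 -5 9 -0.4 -5 -5.3 0.6; -33 -7 9 -0.2 -5 -5.3 0.6"
}}

```text
time: 30.25
tool_pos: [0.5951, 0.0393, 0.5426]
ee_rot: [-1.053, 0.061, -1.043]
wrist_force: [-0.4, -0.1, 0.3]
width: 0.0565
```

```bash
python3 - <<'E'
from tn import *
o,p,Q=cur();print(p,o["joint_positions"])
b=np.array([-0.345,-0.047,1.793,1.259,1.685,-0.207])
jpath([b],.6,rot=8,mm=34)
E
```

```text
[0.595 0.039 0.543] [-0.526 -0.302  2.126  2.245  1.248  1.124]
rows at waypoints [14] min z 0.31
-21 16 8 -2.4 -4.2 -6.6 0.6; -22 14 8 -2.0 -4.4 -6.5 0.6; -23 12 7 -1.6 -4.6 -6.4 0.6; -24 10 7 -1.1 -4.7 -6.3 0.6; -24 8 7 -0.7 -4.8 -6.3 0.6; -25 5 6 -0.2 -4.9 -6.2 0.6; -25 3 6 0.2 -4.9 -6.1 0.6; -24 1 5 0.7 -4.8 -6.0 0.6; -24 -1 5 1.1 -4.7 -5.9 0.6; -24 -3 5 1.5 -4.6 -5.9 0.6; -23 -5 4 1.9 -4.5 -5.8 0.6; -22 -6 4 2.3 -4.3 -5.7 0.6
-21 -8 3 2.7 -4.0 -5.6 0.6; -20 -10 3 3.0 -3.8 -5.5 0.6
```

>>> {"api": "arm_command", "payload": {
  "commands": "-21 16 8 -2.4 -4.2 -6.6 0.6; -22 14 8 -2 -4.4 -6.5 0.6; -23 12 7 -1.6 -4.6 -6.4 0.6; -24 10 7 -1.1 -4.7 -6.3 0.6; -24 8 7 -0.7 -4.8 -6.3 0.6; -25 5 6 -0.2 -4.9 -6.2 0.6; -25 3 6 0.2 -4.9 -6.1 0.6; -24 1 5 0.7 -4.8 -6 0.6; -24 -1 5 1.1 -4.7 -5.9 0.6; -24 -3 5 1.5 -4.6 -5.9 0.6; -23 -5 4 1.9 -4.5 -5.8 0.6; -22 -6 4 2.3 -4.3 -5.7 0.6"
}}

```text
time: 31.75
tool_pos: [0.5257, 0.2492, 0.3376]
ee_rot: [-2.534, -1.322, 0.676]
wrist_force: [0.4, 0.3, 0.2]
width: 0.0561
```

```bash
python3 - <<'E'
from tn import *
o,p,Q=cur();print(p,o["joint_positions"])
P,W=pickpose(G,h,80,1,.115)
show(rows(p,Q,[(P,W,.6,24)],rot=5))
S={n:snapshot(n) for n in("top","side")}
for q in ["turner_butt","crock"]:
    D=[models.tip_of(q,s)[:2] for s in S.values()]
    print(q,[[([round(x,3) for x in d["centre"]],round(d["conf"],2)) for d in r] for r in D])
E
```

```text
[0.526 0.249 0.338] [-0.364 -0.086  1.834  1.354  1.623 -0.048]
-21 0 4 0.8 -0.7 -1.3 0.6; -21 -0 4 0.8 -0.7 -1.3 0.6; -21 -1 5 0.8 -0.7 -1.3 0.6; -21 -1 5 0.8 -0.7 -1.3 0.6; -21 -1 5 0.8 -0.7 -1.3 0.6; -20 -2 5 0.8 -0.7 -1.3 0.6; -20 -2 6 0.8 -0.7 -1.3 0.6
turner_butt [[([0.277, 0.507], 0.71)], [([0.355, 0.618], 0.76)]]
crock [[([0.382, 0.529], 0.89), ([0.674, 0.739], 0.65)], [([0.718, 0.565], 0.93), ([0.421, 0.681], 0.79)]]
```

>>> {"api": "arm_command", "payload": {
  "commands": "-21 0 4 0.8 -0.7 -1.3 0.6; -21 0 4 0.8 -0.7 -1.3 0.6; -21 -1 5 0.8 -0.7 -1.3 0.6; -21 -1 5 0.8 -0.7 -1.3 0.6; -21 -1 5 0.8 -0.7 -1.3 0.6; -20 -2 5 0.8 -0.7 -1.3 0.6; -20 -2 6 0.8 -0.7 -1.3 0.6; 0 0 0 0 0 0 0.6"
}}

```text
time: 33.05
tool_pos: [0.5076, 0.2526, 0.1895]
ee_rot: [-3.101, -1.296, 1.353]
wrist_force: [-1.0, 0.9, 0.0]
width: 0.0565
```

```bash
python3 - <<'E'
from tn import *
o,p,Q=cur();print(p)
P,W=pickpose(G,h,80,1)
show(rows(p,Q,[(P,W,.6,20)],rot=5))
E
```

```text
[0.508 0.253 0.189]
-0 -0 19 0.0 -0.1 -0.0 0.6; -0 -0 19 0.0 -0.1 -0.0 0.6; 0 -0 19 0.0 -0.1 -0.0 0.6; 0 -0 19 0.0 -0.1 -0.0 0.6; 0 -0 19 0.0 -0.1 -0.0 0.6; 0 -0 19 0.0 -0.1 -0.0 0.6
```

>>> {"api": "arm_command", "payload": {
  "commands": "0 0 19 0 0 0 0.6; 0 0 19 0 0 0 0.6; 0 0 19 0 0 0 0.6; 0 0 19 0 0 0 0.6; 0 0 19 0 0 0 0.6; 0 0 16 0 0 0 0.6; 0 0 0 0 0 0 0.6; 0 0 0 0 0 0 0; 0 0 0 0 0 0 0; 0 0 0 0 0 0 0; 0 0 0 0 0 0 0"
}}

```text
time: 34.42
tool_pos: [0.5324, 0.358, 0.1689]
ee_rot: [-3.124, -1.304, 1.363]
wrist_force: [-0.8, -0.9, -0.0]
width: 0.0198
```

```bash
python3 - <<'E'
from tn import *
o,p,Q=cur();print(p,o["width"],o["wrist_force"],pickpose(G,h,80,1)[0])
E
```

```text
[0.532 0.358 0.169] 0.019818140272881164 [-0.823 -0.904 -0.008] [0.526 0.361 0.158]
```

>>> {"api": "arm_command", "payload": {
  "commands": "12 0 0 0 0 0 0; 18 0 0 0 0 0 0; 20 0 0 0 0 0 0; 22 0 0 0 0 0 0; 22 0 0 0 0 0 0; 22 0 0 0 0 0 0; 22 0 0 0 0 0 0; 22 0 0 0 0 0 0; 22 0 0 0 0 0 0; 0 0 0 0 0 0 0"
}}

```text
time: 35.67
tool_pos: [0.5413, 0.4076, 0.3595]
ee_rot: [3.139, -1.309, 1.384]
wrist_force: [-0.2, -0.4, -0.4]
width: 0.0004
```

```bash
python3 - <<'E'
from tn import *
o,p,Q=cur();print(p,o["ee_rot"],o["width"],o["wrist_force"],o["joint_positions"]);q0=np.array(o["joint_positions"])
S={n:snapshot(n) for n in("top","side")}
for q in ["turner_butt","turner"]:
    D=[models.tip_of(q,s)[:2] for s in S.values()]
    print(q,[[([round(x,3) for x in d["centre"]],round(d["conf"],2)) for d in r] for r in D])
    if all(D):
        T,e=tri(S['top'],D[0][0]['centre'],S['side'],D[1][0]['centre']);print(T,e,"tool",Q.inv().apply(T-p))
cv2.imwrite('pics/l2.png',np.hstack([cv2.resize(S[n]['img'],(400,300)) for n in S]))
def pp(z,seed):
    P,W,hh=placepose(np.array([.612,-.211,z]),-25,4,None);P=P+.009*W.apply([0,0,1]);return ik(P,W,seeds=[seed])[0]
qu=pp(.285,np.array([-.399,-.288,2.258,3.261,.315,1.461]));print(qu)
qm=near(p+up*.05,Q,q0)
qk=qm+(qu-qm)*.5+np.array([0,-.1,-.25,0,.25,0])
m=sweep([q0,qm,qk,qu],.09,.275);print("min z butt/tip",m[:,2].min(),m[:,5].min(),m[::5])
jpath([qm,qk,qu],0)
E
```

```text
[0.541 0.408 0.36 ] [ 3.139 -1.309  1.384] 0.00040638204733655416 [-0.211 -0.437 -0.359] [-0.005 -0.034  1.695  1.322  1.371 -0.042]
turner_butt [[([0.276, 0.507], 0.67)], [([0.36, 0.625], 0.83)]]
[0.527 0.376 0.26 ] 0.006918924158661737 tool [-0.105 -0.008 -0.007]
turner [[([0.354, 0.556], 0.76)], [([0.419, 0.709], 0.56)]]
[0.511 0.307 0.021] 0.003500575406049402 tool [-0.354 -0.011 -0.014]
[-0.4   -0.289  2.228  3.263  0.301  1.457]
min z butt/tip 0.19459142720615757 0.18573665158294858 [[ 0.542  0.412  0.451  0.529  0.343  0.186]
 [ 0.543  0.413  0.469  0.53   0.343  0.204]
 [ 0.543  0.413  0.487  0.529  0.343  0.221]
 [ 0.542  0.412  0.501  0.529  0.343  0.236]
 [ 0.587  0.337  0.652  0.529  0.386  0.388]
 [ 0.603  0.22   0.774  0.516  0.382  0.57 ]
 [ 0.595  0.113  0.841  0.488  0.335  0.719]
 [ 0.682 -0.072  0.669  0.576  0.171  0.74 ]
 [ 0.679 -0.194  0.41   0.639 -0.054  0.643]]
rows at waypoints [2, 17, 40] min z 0.283
27 0 -7 -0.0 0.1 -0.2 0; 27 -1 -7 -0.0 0.0 -0.2 0; 28 8 -9 -1.7 3.9 2.9 0; 29 7 -9 -1.5 4.0 3.0 0; 29 5 -8 -1.3 4.0 3.0 0; 30 4 -8 -1.0 4.1 3.0 0; 30 2 -8 -0.8 4.1 3.0 0; 31 0 -8 -0.6 4.1 3.1 0; 31 -2 -7 -0.3 4.1 3.1 0; 31 -3 -7 -0.1 4.1 3.1 0; 31 -5 -6 0.1 4.1 3.2 0; 30 -7 -6 0.4 4.0 3.2 0
30 -9 -6 0.6 4.0 3.2 0; 29 -11 -5 0.8 3.9 3.3 0; 29 -13 -5 1.0 3.8 3.3 0; 28 -14 -4 1.3 3.7 3.4 0; 26 -16 -4 1.5 3.6 3.4 0; 20 14 -11 -1.1 3.5 3.4 0; 21 14 -11 -1.0 3.6 3.5 0; 22 14 -11 -0.9 3.6 3.5 0; 23 13 -11 -0.9 3.6 3.5 0; 24 13 -11 -0.8 3.7 3.5 0; 25 12 -11 -0.7 3.7 3.5 0; 26 11 -11 -0.6 3.7 3.6 0
27 10 -11 -0.5 3.7 3.6 0; 28 9 -11 -0.4 3.7 3.6 0; 29 9 -11 -0.3 3.8 3.6 0; 30 8 -11 -0.2 3.8 3.6 0; 30 6 -10 -0.1 3.8 3.7 0; 31 5 -10 -0.0 3.8 3.7 0; 32 4 -10 0.1 3.8 3.7 0; 32 3 -10 0.2 3.7 3.7 0; 33 2 -9 0.3 3.7 3.8 0; 33 0 -9 0.4 3.7 3.8 0; 33 -1 -9 0.5 3.7 3.8 0; 33 -2 -8 0.6 3.6 3.9 0
33 -4 -8 0.7 3.6 3.9 0; 33 -5 -7 0.8 3.5 4.0 0; 33 -6 -7 0.9 3.5 4.0 0; 33 -7 -7 0.9 3.4 4.0 0
```

View pics/l2.png

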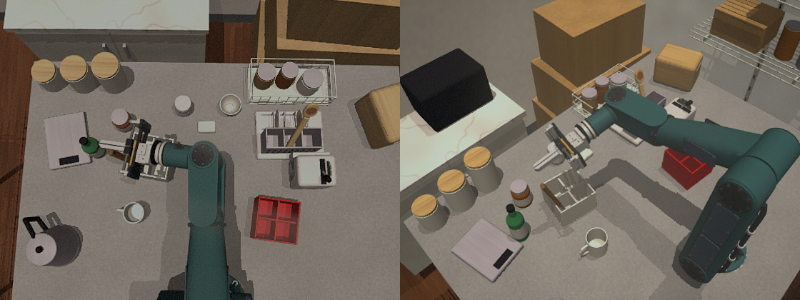

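```bash
cat > tn.py <<'E'
from place import *
B=np.array([.528,.375,.264]);h=B-np.array([.512,.303,.006]);h/=np.linalg.norm(h);G=B-h*.105
E
python3 - <<'E'
from tn import *
o,p,Q=cur();print(G)
P,W=pickpose(G,h,80,1,.115)
show(rows(p,Q,[(p-.13*Q.apply([0,0,1])-up*.02,W,.6,22),(P,W,.6,22)]))
E
```

```text
[0.522 0.347 0.163]
-3 0 -21 0.2 -0.1 0.0 0.6; -3 -0 -21 0.2 -0.1 0.0 0.6; -3 -0 -21 0.2 -0.1 0.0 0.6; -3 -0 -21 0.2 -0.1 0.0 0.6; -3 -0 -21 0.2 -0.1 0.0 0.6; -3 -0 -21 0.2 -0.1 0.0 0.6; -20 -1 2 0.0 0.0 0.0 0.6; -20 -1 2 0.0 0.0 0.0 0.6; -20 -1 2 0.0 0.0 0.0 0.6; -20 -1 2 0.0 0.0 0.0 0.6; -20 -1 2 0.0 0.0 0.0 0.6; -20 -1 2 0.0 0.0 0.0 0.6
-20 -1 2 0.0 0.0 0.0 0.6; -20 -1 2 0.0 0.0 0.0 0.6; -20 -1 2 0.0 0.0 0.0 0.6
```

>>> {"api": "arm_command", "payload": {
  "commands": "-3 0 -21 0.2 0 0 0.6; -3 0 -21 0.2 0 0 0.6; -3 0 -21 0.2 0 0 0.6; -3 0 -21 0.2 0 0 0.6; -3 0 -21 0.2 0 0 0.6; -3 0 -21 0.2 0 0 0.6; -20 -1 2 0 0 0 0.6; -20 -1 2 0 0 0 0.6; -20 -1 2 0 0 0 0.6; -20 -1 2 0 0 0 0.6; -20 -1 2 0 0 0 0.6; -20 -1 2 0 0 0 0.6"
}}

```text
time: 37.48
tool_pos: [0.5054, 0.2581, 0.2399]
ee_rot: [-3.033, -1.306, 1.293]
wrist_force: [0.2, -0.2, -0.1]
width: 0.056
```

>>> {"api": "arm_command", "payload": {
  "commands": "-20 -1 2 0 0 0 0.6; -18 -1 2 0 0 0 0.6; -10 0 0 0 0 0 0.6; 0 0 0 0 0 0 0.6"
}}

```text
time: 37.98
tool_pos: [0.4994, 0.2496, 0.1876]
ee_rot: [-3.001, -1.306, 1.259]
wrist_force: [0.1, 0.1, 0.0]
width: 0.0565
```

```bash
python3 - <<'E'
from tn import *
o,p,Q=cur();print(p)
S={n:snapshot(n) for n in("top","side")}
for q in ["turner_butt","turner"]:
    D=[models.tip_of(q,s)[:2] for s in S.values()]
    print(q,[[([round(x,3) for x in d["centre"]],round(d["conf"],2)) for d in r] for r in D])
    if all(D):
        T,e=tri(S['top'],D[0][0]['centre'],S['side'],D[1][0]['centre']);print(T,e,"tool",Q.inv().apply(T-p))
P,W=pickpose(G,h,80,1,-.010)
show(rows(p,Q,[(P,W,.6,20)],rot=5))
t=S['top']['img'];s=S['side']['img']
a=cv2.resize(t[170:290,120:270],(500,400),interpolation=cv2.INTER_CUBIC)
b=cv2.resize(s[220:340,180:270],(300,400),interpolation=cv2.INTER_CUBIC)
cv2.imwrite('pics/pre2.png',np.hstack([a,b]))
E
```

```text
[0.499 0.25  0.188]
turner_butt [[([0.28, 0.509], 0.79)], [([0.356, 0.617], 0.71), ([0.609, 0.407], 0.68)]]
[0.528 0.373 0.268] 0.005429703067721012 tool [0.11  0.003 0.102]
turner [[([0.357, 0.558], 0.76), ([0.727, 0.481], 0.5)], [([0.416, 0.699], 0.71)]]
[0.511 0.303 0.037] 0.007207995809936439 tool [-0.131  0.008  0.091]
0 1 19 -0.0 -0.1 -0.2 0.6; 0 1 19 -0.0 -0.1 -0.2 0.6; 0 1 19 -0.0 -0.1 -0.2 0.6; 0 1 19 -0.0 -0.1 -0.2 0.6; 0 1 19 -0.0 -0.1 -0.2 0.6; 0 1 19 -0.0 -0.1 -0.2 0.6; 1 1 19 -0.0 -0.1 -0.2 0.6
```

View pics/pre2.png

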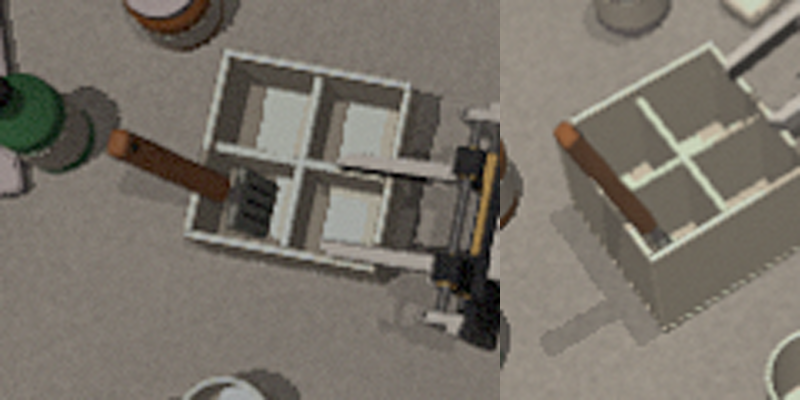

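>>> {"api": "arm_command", "payload": {
  "commands": "0 2 19 0 0 0 0.6; 0 2 19 0 0 0 0.6; 0 2 19 0 0 0 0.6; 0 1 19 0 0 0 0.6; 0 1 19 0 0 0 0.6; 0 1 19 0 0 0 0.6; 0 1 14 0 0 0 0.6; 0 0 0 0 0 0 0.6"
}}

```text
time: 39.28
tool_pos: [0.5334, 0.3736, 0.1591]
ee_rot: [-3.054, -1.307, 1.311]
wrist_force: [0.2, 0.1, -0.0]
width: 0.0563
```

```bash
python3 - <<'E'
from tn import *
o,p,Q=cur();print(p,o["wrist_force"],[Q.inv().apply(B-s*h-p) for s in (.09,.1,.11)])
P,W=pickpose(G,h,80,1,-.010);show(rows(p,Q,[(P,W,.6,20)]))
E
```

```text
[0.533 0.374 0.159] [ 0.183  0.113 -0.027] [array([ 0.011, -0.007, -0.028]), array([ 0.001, -0.007, -0.028]), array([-0.009, -0.007, -0.028])]
-4 -7 1 -0.1 -0.9 -0.6 0.6
```

Depth is now 28 mm past the axis. Close and test-lift a little.

>>> {"api": "arm_command", "payload": {
  "commands": "0 0 0 0 0 0 0; 0 0 0 0 0 0 0; 0 0 0 0 0 0 0; 0 0 0 0 0 0 0; 0 0 0 0 0 0 0; 0 0 0 0 0 0 0"
}}

```text
time: 40.02
tool_pos: [0.5343, 0.372, 0.1599]
ee_rot: [-3.06, -1.307, 1.314]
wrist_force: [0.2, 1.3, -0.0]
width: 0.0217
```

>>> {"api": "arm_command", "payload": {
  "commands": "8 0 0 0 0 0 0; 12 0 0 0 0 0 0; 14 0 0 0 0 0 0; 14 0 0 0 0 0 0; 14 0 0 0 0 0 0"
}}

```text
time: 40.65
tool_pos: [0.5381, 0.3887, 0.2226]
ee_rot: [-3.053, -1.306, 1.308]
wrist_force: [0.9, -0.3, -1.4]
width: 0.0217
```

>>> {"api": "arm_command", "payload": {
  "commands": "18 0 0 0 0 0 0; 20 0 0 0 0 0 0; 22 0 0 0 0 0 0; 22 0 0 0 0 0 0; 22 0 0 0 0 0 0; 22 0 0 0 0 0 0; 0 0 0 0 0 0 0"
}}

```text
time: 41.52
tool_pos: [0.5448, 0.4234, 0.3557]
ee_rot: [-3.076, -1.308, 1.333]
wrist_force: [0.1, -0.4, -0.6]
width: 0.0218
```

```bash
python3 - <<'E'
from tn import *
o,p,Q=cur();print(p,o["width"],o["wrist_force"],o["joint_positions"]);q0=np.array(o["joint_positions"])
S={n:snapshot(n) for n in("top","side")}
for q in ["turner_butt","turner"]:
    D=[models.tip_of(q,s)[:2] for s in S.values()]
    print(q,[[([round(x,3) for x in d["centre"]],round(d["conf"],2)) for d in r] for r in D])
    if all(D):
        T,e=tri(S['top'],D[0][0]['centre'],S['side'],D[1][0]['centre']);print(T,e,"tool",Q.inv().apply(T-p))
qu=np.array([-0.4,-0.289,2.228,3.263,0.301,1.457])
qm=near(p+up*.05,Q,q0)
qk=qm+(qu-qm)*.5+np.array([0,-.1,-.25,0,.25,0])
m=sweep([q0,qm,qk,qu],.1,.275);print("min z butt/tip",m[:,2].min(),m[:,5].min(),m[30::3])
jpath([qm,qk,qu],0)
E
```

```text
[0.545 0.423 0.356] 0.021826866628383366 [ 0.08  -0.4   -0.578] [ 0.025 -0.004  1.674  1.323  1.358 -0.029]
turner_butt [[([0.196, 0.446], 0.7)], [([0.287, 0.518], 0.56)]]
[0.549 0.427 0.458] 0.005620847650031319 tool [ 0.1    0.002 -0.022]
turner [[([0.303, 0.531], 0.66)], [([0.377, 0.638], 0.82)]]
[0.515 0.352 0.218] 0.008436684067052431 tool [-0.152 -0.015 -0.037]
min z butt/tip 0.18489602817107495 0.19161305447461713 [[ 0.607  0.112  0.844  0.495  0.333  0.724]
 [ 0.667 -0.005  0.749  0.548  0.243  0.743]
 [ 0.697 -0.108  0.616  0.6    0.124  0.727]
 [ 0.692 -0.181  0.456  0.636 -0.011  0.665]
 [ 0.653 -0.214  0.29   0.645 -0.144  0.556]]
rows at waypoints [2, 17, 41] min z 0.283
27 -0 -7 -0.0 0.1 -0.2 0; 27 -1 -7 -0.0 0.0 -0.2 0; 28 8 -10 -1.7 3.9 3.0 0; 29 6 -10 -1.5 4.0 3.0 0; 30 5 -9 -1.3 4.0 3.0 0; 30 3 -9 -1.0 4.1 3.0 0; 31 2 -9 -0.8 4.1 3.0 0; 31 -0 -8 -0.6 4.1 3.0 0; 31 -2 -8 -0.3 4.1 3.1 0; 31 -4 -7 -0.1 4.1 3.1 0; 31 -6 -7 0.1 4.1 3.1 0; 31 -8 -7 0.4 4.1 3.2 0
30 -9 -6 0.6 4.0 3.2 0; 30 -11 -6 0.8 3.9 3.2 0; 29 -13 -5 1.1 3.8 3.3 0; 28 -15 -5 1.3 3.7 3.3 0; 27 -16 -5 1.5 3.6 3.4 0; 19 13 -11 -1.0 3.4 3.3 0; 20 13 -11 -1.0 3.4 3.3 0; 21 13 -11 -0.9 3.5 3.3 0; 22 12 -11 -0.8 3.5 3.3 0; 23 12 -11 -0.7 3.5 3.3 0; 24 11 -11 -0.7 3.5 3.3 0; 25 10 -11 -0.6 3.6 3.4 0
26 10 -11 -0.5 3.6 3.4 0; 27 9 -11 -0.4 3.6 3.4 0; 28 8 -11 -0.3 3.6 3.4 0; 28 7 -10 -0.2 3.6 3.4 0; 29 6 -10 -0.1 3.6 3.5 0; 30 5 -10 -0.0 3.6 3.5 0; 30 4 -10 0.1 3.6 3.5 0; 31 3 -10 0.2 3.6 3.5 0; 31 2 -9 0.3 3.6 3.6 0; 31 1 -9 0.4 3.5 3.6 0; 32 -1 -9 0.5 3.5 3.6 0; 32 -2 -8 0.5 3.5 3.7 0
32 -3 -8 0.6 3.5 3.7 0; 32 -4 -8 0.7 3.4 3.7 0; 32 -5 -7 0.8 3.4 3.8 0; 32 -6 -7 0.9 3.3 3.8 0; 31 -8 -6 0.9 3.3 3.9 0
```

>>> {"api": "arm_command", "payload": {
  "commands": "27 0 -7 0 0 0 0; 27 -1 -7 0 0 0 0; 28 8 -10 -1.7 3.9 3 0; 29 6 -10 -1.5 4 3 0; 30 5 -9 -1.3 4 3 0; 30 3 -9 -1 4.1 3 0; 31 2 -9 -0.8 4.1 3 0; 31 0 -8 -0.6 4.1 3 0; 31 -2 -8 -0.3 4.1 3.1 0; 31 -4 -7 -0.1 4.1 3.1 0; 31 -6 -7 0.1 4.1 3.1 0; 31 -8 -7 0.4 4.1 3.2 0"
}}

```text
time: 43.32
tool_pos: [0.6006, 0.3014, 0.688]
ee_rot: [-0.951, -0.845, -1.008]
wrist_force: [-0.1, 0.3, -0.8]
width: 0.0217
```

>>> {"api": "arm_command", "payload": {
  "commands": "30 -9 -6 0.6 4 3.2 0; 30 -11 -6 0.8 3.9 3.2 0; 29 -13 -5 1.1 3.8 3.3 0; 28 -15 -5 1.3 3.7 3.3 0; 27 -16 -5 1.5 3.6 3.4 0; 19 13 -11 -1 3.4 3.3 0; 20 13 -11 -1 3.4 3.3 0; 21 13 -11 -0.9 3.5 3.3 0; 22 12 -11 -0.8 3.5 3.3 0; 23 12 -11 -0.7 3.5 3.3 0; 24 11 -11 -0.7 3.5 3.3 0; 25 10 -11 -0.6 3.6 3.4 0"
}}

```text
time: 44.82
tool_pos: [0.6705, 0.0247, 0.6979]
ee_rot: [-0.911, 0.22, -1.167]
wrist_force: [0.4, -0.1, -1.2]
width: 0.0219
```

```bash
python3 - <<'E'
from tn import *
o,p,Q=cur();print(p,o["width"],o["joint_positions"])
jpath([[-0.4,-0.289,2.228,3.263,0.301,1.457]],0)
E
```

```text
[0.67  0.025 0.698] 0.021855341037314752 [-0.267 -0.269  1.859  2.579  0.809  1.004]
rows at waypoints [16] min z 0.283
26 8 -10 -0.3 3.5 3.5 0; 27 8 -10 -0.2 3.5 3.5 0; 27 7 -10 -0.1 3.5 3.6 0; 28 6 -10 -0.0 3.5 3.6 0; 29 5 -10 0.1 3.5 3.6 0; 29 4 -9 0.1 3.5 3.6 0; 30 3 -9 0.2 3.5 3.6 0; 30 2 -9 0.3 3.5 3.7 0; 31 1 -9 0.4 3.4 3.7 0; 31 -1 -8 0.5 3.4 3.7 0; 31 -2 -8 0.6 3.4 3.8 0; 31 -3 -8 0.7 3.4 3.8 0
31 -4 -7 0.7 3.3 3.8 0; 31 -5 -7 0.8 3.3 3.9 0; 31 -6 -7 0.9 3.2 3.9 0; 31 -8 -6 1.0 3.2 3.9 0
```

>>> {"api": "arm_command", "payload": {
  "commands": "26 8 -10 -0.3 3.5 3.5 0; 27 8 -10 -0.2 3.5 3.5 0; 27 7 -10 0 3.5 3.6 0; 28 6 -10 0 3.5 3.6 0; 29 5 -10 0 3.5 3.6 0; 29 4 -9 0 3.5 3.6 0; 30 3 -9 0.2 3.5 3.6 0; 30 2 -9 0.3 3.5 3.7 0; 31 1 -9 0.4 3.4 3.7 0; 31 0 -8 0.5 3.4 3.7 0; 31 -2 -8 0.6 3.4 3.8 0; 31 -3 -8 0.7 3.4 3.8 0"
}}

```text
time: 46.32
tool_pos: [0.6669, -0.1948, 0.3622]
ee_rot: [-1.246, 1.318, -1.622]
wrist_force: [0.2, -0.5, -0.9]
width: 0.0216
```

```bash
python3 - <<'E'
from tn import *
o,p,Q=cur();print(p,o["width"],o["joint_positions"])
S={n:snapshot(n) for n in("top","side")}
for q in ["turner_butt","turner"]:
    D=[models.tip_of(q,s)[:2] for s in S.values()]
    print(q,[[([round(x,3) for x in d["centre"]],round(d["conf"],2)) for d in r] for r in D])
    if all(D):
        T,e=tri(S['top'],D[0][0]['centre'],S['side'],D[1][0]['centre']);print(T,e,"tool",Q.inv().apply(T-p))
W=placepose(np.array([.612,-.211,.2]),-25,5,None)[1];b=np.array([.1,.002,-.024])
P1=np.array([.602,-.211,.185])-W.apply(b);P2=P1-up*.08
q=near(P1,W,np.array(o["joint_positions"]));print(P1,P2,q,near(P2,W,q) if q is not None else '')
show(rows(p,Q,[(P1,W,0,22)],rot=5))
E
```

```text
[ 0.667 -0.195  0.362] 0.021603744298725667 [-0.365 -0.276  2.165  3.146  0.398  1.326]
turner_butt [[([0.707, 0.415], 0.63)], [([0.585, 0.309], 0.61)]]
[ 0.636 -0.219  0.242] 0.004145481303064386 tool [ 0.123 -0.005 -0.03 ]
turner [[([0.703, 0.325], 0.79), ([0.718, 0.496], 0.72)], [([0.426, 0.683], 0.65), ([0.559, 0.141], 0.58)]]
[ 1.83  -0.811 -2.736] 0.25598190183079844 tool [3.139 0.605 1.056]
[ 0.631 -0.227  0.283] [ 0.631 -0.227  0.203] [-0.421 -0.314  2.232  3.202  0.26   1.514] [-0.421 -0.138  2.3    3.173  0.505  1.544]
17 -5 -6 0.6 2.0 2.7 0; 17 -5 -5 0.6 2.0 2.7 0; 17 -6 -4 0.6 2.0 2.7 0; 17 -7 -4 0.6 2.0 2.7 0; 17 -8 -3 0.6 2.0 2.7 0
```

>>> {"api": "arm_command", "payload": {
  "commands": "17 -5 -6 0.6 2 2.7 0; 17 -5 -5 0.6 2 2.7 0; 17 -6 -4 0.6 2 2.7 0; 15 -7 -4 0.6 2 2.7 0; 10 -8 -3 0.6 2 2.7 0; 0 0 0 0 0 0 0"
}}

```text
time: 47.38
tool_pos: [0.6303, -0.2271, 0.2911]
ee_rot: [3.038, 1.481, 2.596]
wrist_force: [-0.1, -0.5, -1.5]
width: 0.0218
```

```bash
python3 - <<'E'
from tn import *
o,p,Q=cur();print(p,o["width"],o["joint_positions"])
S={n:snapshot(n) for n in("top","side")}
D=[models.tip_of("turner_butt",s)[:2] for s in S.values()]
print([[([round(x,3) for x in d["centre"]],round(d["conf"],2)) for d in r] for r in D])
print("fk butt",p+Q.apply([.105,0,-.026]))
W=placepose(np.array([.612,-.211,.2]),-25,5,None)[1];print(np.degrees((Q.inv()*W).as_rotvec()))
t=S['top']['img'];s=S['side']['img']
a=cv2.resize(t[120:240,340:490],(500,400),interpolation=cv2.INTER_CUBIC)
b=cv2.resize(s[80:200,290:380],(300,400),interpolation=cv2.INTER_CUBIC)
cv2.imwrite('pics/p4.png',np.hstack([a,b]))
E
```

```text
[ 0.63  -0.227  0.291] 0.02180682126391125 [-0.416 -0.33   2.221  3.254  0.232  1.473]
[[([0.695, 0.463], 0.8)], [([0.606, 0.407], 0.64), ([0.6, 0.358], 0.57)]]
fk butt [ 0.599 -0.211  0.189]
[-0.313 -0.137 -0.561]
```

View pics/p4.png

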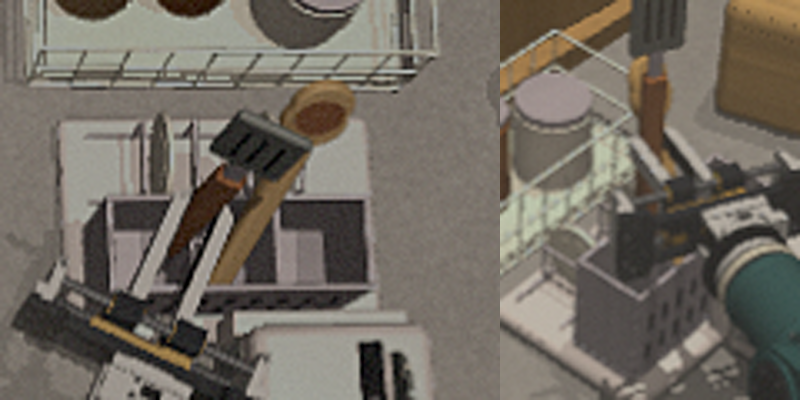

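>>> {"api": "arm_command", "payload": {
  "commands": "0 8 5 0 0 0 0; 14 0 1 0 0 0 0; 14 0 1 0 0 0 0; 14 0 1 0 0 0 0; 14 0 1 0 0 0 0; 14 0 1 0 0 0 0; 14 0 1 0 0 0 0; 12 0 1 0 0 0 0; 0 0 0 0 0 0 0"
}}

```text
time: 48.7
tool_pos: [0.641, -0.2189, 0.1956]
ee_rot: [3.045, 1.487, 2.607]
wrist_force: [-0.1, 0.7, -0.5]
width: 0.0215
```

```bash
python3 - <<'E'
from tn import *
o,p,Q=cur();print(p,o["width"],o["wrist_force"],o["joint_positions"])
print("fk butt",p+Q.apply([.105,0,-.026]))
E
```

```text
[ 0.641 -0.219  0.196] 0.02149611252107837 [-0.138  0.679 -0.492] [-0.382 -0.093  2.286  3.25   0.541  1.491]
fk butt [ 0.61  -0.203  0.093]
```

>>> {"api": "arm_command", "payload": {
  "commands": "10 0 0 0 0 0 0; 0 0 0 0 0 0 0; 0 0 0 0 0 0 0.35; 0 0 0 0 0 0 0.42; 0 0 0 0 0 0 0.42; 0 0 -20 0 0 0 0.42; 0 0 -25 0 0 0 0.42; 0 0 -30 0 0 0 0.42; 0 0 -15 0 0 0 0.42; 0 0 0 0 0 0 0.42"
}}

```text
time: 49.95
tool_pos: [0.5593, -0.1805, 0.2011]
ee_rot: [3.015, 1.503, 2.577]
wrist_force: [0.3, -0.2, 0.8]
width: 0.0396
```

```bash
python3 - <<'E'
from tn import *
o,p,Q=cur();print(p,o["width"],o["wrist_force"],o["joint_positions"])
S={n:snapshot(n) for n in("top","side")}
for q in ["turner_butt","turner","spoon","spoon_butt"]:
    D=[models.tip_of(q,s)[:2] for s in S.values()]
    print(q,[[([round(x,3) for x in d["centre"]],round(d["conf"],2)) for d in r] for r in D])
    if all(D): print(tri(S['top'],D[0][0]['centre'],S['side'],D[1][0]['centre']))
t=S['top']['img'];s=S['side']['img']
a=cv2.resize(t[120:270,340:490],(400,400),interpolation=cv2.INTER_CUBIC)
b=cv2.resize(s[70:220,280:430],(400,400),interpolation=cv2.INTER_CUBIC)
cv2.imwrite('pics/p5.png',np.hstack([a,b]))
E
```

```text
[ 0.559 -0.18   0.201] 0.03958387372804007 [ 0.284 -0.157  0.796] [-0.358 -0.357  2.478  3.313  0.489  1.433]
turner_butt [[([0.669, 0.505], 0.84)], []]
turner [[([0.741, 0.349], 0.77), ([0.713, 0.484], 0.72)], [([0.568, 0.249], 0.82), ([0.705, 0.356], 0.74)]]
(array([ 0.703, -0.256,  0.28 ]), np.float64(0.00894338491256896))
spoon [[([0.787, 0.342], 0.9)], [([0.596, 0.233], 0.88)]]
(array([ 0.71 , -0.331,  0.262]), np.float64(0.0072311633309839005))
spoon_butt [[([0.384, 0.534], 0.32)], []]
```

View pics/p5.png

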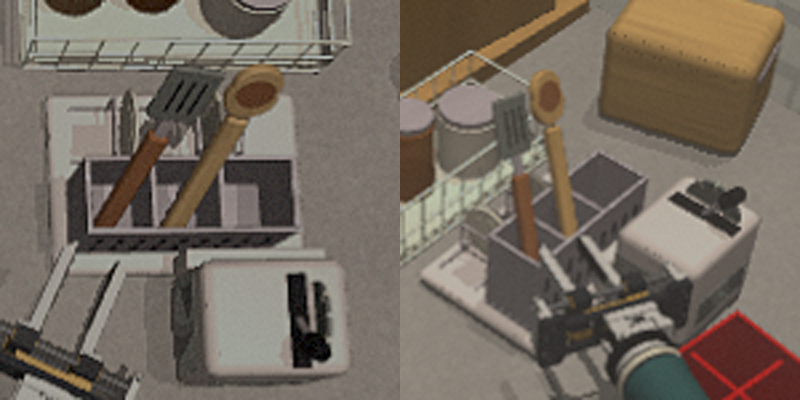

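```bash
python3 - <<'E'
from tn import *
S={n:snapshot(n) for n in("top","side")}
for q in ["lever_knob","lever_hinge"]:
    D=[models.tip_of(q,s)[:1] for s in S.values()];print(D)
    z=.191 if q=="lever_knob" else .145
    print(q,[atz(s,d[0]['centre'],z) for s,d in zip(S.values(),D) if d])
    if all(D): print(tri(S['top'],D[0][0]['centre'],S['side'],D[1][0]['centre']))
f=lambda u,v,z:atz(S['top'],((340+u*.375)/560,(120+v*.375)/420),z)
g=lambda u,v,z:atz(S['side'],((280+(u-400)*.375)/560,(70+v*.375)/420),z)
print('knob hand',f(314,347,.191),g(736,196,.191),'slot',f(296,275,.147),f(300,367,.147),'slot side',g(682,196,.147),g(733,232,.147))
o,p,Q=cur();q0=np.array(o["joint_positions"])
D=R.from_euler("xyz",[np.pi,0,np.pi/2])
b=ik(np.array([.478,-.385,.29]),D,seeds=[[-.75,.1,1.15,0,1.9,-.75]])[0]
k1=q0+np.array([0,-.1,-.6,0,.5,0]); k2=(k1+b)/2
for a,c in ((q0,k1),(k1,b)):
  for u in np.linspace(0,1,7):
    P,W=fkt(a+(c-a)*u);print(P,W.apply([0,0,1]))
print(b);jpath([k1,b],.6,rot=9,mm=40,spd=.24)
E
```

```text
[[{'centre': [0.8187, 0.5929], 'conf': 0.67}], [{'centre': [0.7161, 0.3421], 'conf': 0.41}]]
lever_knob [array([ 0.455, -0.385,  0.191]), array([ 0.459, -0.378,  0.191])]
(array([ 0.459, -0.384,  0.187]), np.float64(0.0068546048719836635))
[[{'centre': [0.8029, 0.571], 'conf': 0.89}], [{'centre': [0.6989, 0.3545], 'conf': 0.68}]]
lever_hinge [array([ 0.485, -0.378,  0.145]), array([ 0.491, -0.382,  0.145])]
(array([ 0.485, -0.375,  0.153]), np.float64(0.003503793432092034))
knob hand [ 0.452 -0.383  0.191] [ 0.448 -0.39   0.191] slot [ 0.529 -0.384  0.147] [ 0.437 -0.383  0.147] slot side [ 0.519 -0.388  0.147] [ 0.436 -0.379  0.147]
[ 0.56  -0.181  0.2  ] [ 0.903 -0.424 -0.069]
[ 0.585 -0.195  0.317] [ 0.892 -0.433  0.129]
[ 0.591 -0.202  0.436] [ 0.845 -0.427  0.322]
[ 0.578 -0.202  0.554] [ 0.763 -0.408  0.502]
[ 0.548 -0.194  0.666] [ 0.649 -0.376  0.661]
[ 0.502 -0.181  0.77 ] [ 0.508 -0.334  0.794]
[ 0.441 -0.161  0.864] [ 0.345 -0.282  0.895]
[ 0.441 -0.161  0.864] [ 0.345 -0.282  0.895]
[ 0.491 -0.023  0.905] [0.373 0.202 0.906]
[0.572 0.083 0.828] [0.493 0.613 0.618]
[0.647 
[... 926 characters left out ...]
 4 -3.7 -4.7 -7.4 0.6; -18 26 2 -3.5 -4.9 -7.2 0.6; -19 26 1 -3.2 -5.2 -7.0 0.6; -21 25 -0 -3.0 -5.4 -6.8 0.6; -23 25 -2 -2.7 -5.6 -6.6 0.6; -25 24 -3 -2.4 -5.8 -6.3 0.6; -28 24 -4 -2.1 -6.0 -6.1 0.6; -30 22 -5 -1.7 -6.2 -5.8 0.6; -33 21 -6 -1.3 -6.4 -5.5 0.6; -36 19 -7 -0.9 -6.5 -5.3 0.6; -38 16 -8 -0.5 -6.5 -5.0 0.6; -41 14 -9 -0.0 -6.6 -4.7 0.6
-43 10 -9 0.4 -6.6 -4.4 0.6; -44 7 -9 0.9 -6.5 -4.1 0.6; -46 3 -9 1.4 -6.5 -3.8 0.6; -47 -1 -9 1.9 -6.3 -3.5 0.6; -47 -5 -9 2.4 -6.1 -3.2 0.6; -47 -9 -8 2.8 -5.9 -2.9 0.6; -47 -13 -8 3.3 -5.6 -2.7 0.6; -45 -17 -7 3.7 -5.3 -2.4 0.6; -44 -21 -6 4.1 -4.9 -2.1 0.6; -42 -24 -6 4.4 -4.5 -1.9 0.6; -39 -27 -5 4.7 -4.0 -1.6 0.6; -37 -30 -4 5.0 -3.6 -1.4 0.6
```

```bash
python3 - <<'E'
from tn import *
o,p,Q=cur();q0=np.array(o["joint_positions"])
D=R.from_euler("xyz",[np.pi,0,np.pi/2])
c=ik(np.array([.46,-.37,.40]),D,seeds=[[-.75,.1,1.0,0,1.9,-.75]])[0];print(c)
k1=q0+np.array([0,-.05,-.3,0,.3,0]);k2=np.array([-.45,-.35,1.9,1.7,1.4,.5])
for a,e in ((q0,k1),(k1,k2),(k2,c)):
  for u in np.linspace(0,1,7):
    P,W=fkt(a+(e-a)*u);print(P,W.apply([0,0,1]))
jpath([k1,k2,c],.6,rot=9,mm=40,spd=.24)
E
```

```text
[-0.773  0.254  0.746  0.     2.142 -0.773]
[ 0.56  -0.181  0.2  ] [ 0.903 -0.424 -0.069]
[ 0.574 -0.189  0.261] [ 0.902 -0.431  0.039]
[ 0.584 -0.196  0.323] [ 0.889 -0.434  0.146]
[ 0.587 -0.2    0.386] [ 0.866 -0.433  0.251]
[ 0.586 -0.202  0.448] [ 0.832 -0.427  0.353]
[ 0.58  -0.202  0.509] [ 0.789 -0.418  0.451]
[ 0.568 -0.2    0.569] [ 0.735 -0.405  0.544]
[ 0.568 -0.2    0.569] [ 0.735 -0.405  0.544]
[ 0.573 -0.133  0.632] [ 0.723 -0.202  0.66 ]
[ 0.575 -0.054  0.668] [0.707 0.034 0.706]
[0.575 0.029 0.675] [0.687 0.28  0.671]
[0.572 0.105 0.651] [0.659 0.507 0.555]
[0.565 0.165 0.602] [0.624 0.689 0.369]
[0.552 0.201 0.533] [0.576 0.807 0.13 ]
[0.552 0.201 0.533] [0.576 0.807 0.13 ]
[0.574 0.168 0.489] [ 0.533  0.833 -0.147]
[0.588 0.097 0.439] [ 0.487  0.761 -0.429]
[ 0.587 -0.008  0.398] [ 0.422  0.604 -0.677]
[ 0.567 -0.132  0.376] [ 0.32   0.395 -0.861]
[ 0.523 -0.259  0.377] [ 0.178  0.179 -0.968]
[ 0.46 -0.37  0.4 ] [ 0. -0. -1.]
rows at waypoints [10, 26, 43] min z 0.237
-37 -1 8 0.2 -3.7 0.2 0.6; -37 -1 8 0.2 -3.7 0.2 0.6; -37 -1 9 0.2 -3.7 0.2 0.6; -37 -1 9 0.2 -3.7
[... 448 characters left out ...]
2.2 -5.1 -6.4 0.6; -27 11 3 -2.0 -5.2 -6.2 0.6; -28 10 2 -1.9 -5.3 -6.1 0.6; -28 9 1 -1.7 -5.5 -5.9 0.6; -28 9 0 -1.5 -5.6 -5.7 0.6
-28 8 -1 -1.3 -5.7 -5.5 0.6; -29 7 -2 -1.1 -5.8 -5.3 0.6; -7 16 -3 -1.0 -5.5 -7.1 0.6; -10 18 -6 -0.8 -5.7 -6.7 0.6; -13 19 -9 -0.6 -5.8 -6.4 0.6; -17 19 -12 -0.4 -5.9 -6.0 0.6; -21 19 -15 -0.1 -6.0 -5.6 0.6; -26 18 -17 0.2 -6.1 -5.1 0.6; -30 16 -18 0.6 -6.1 -4.7 0.6; -33 13 -20 0.9 -6.0 -4.2 0.6; -37 10 -20 1.3 -5.9 -3.8 0.6; -39 6 -21 1.7 -5.8 -3.3 0.6
-41 1 -21 2.1 -5.6 -2.9 0.6; -42 -3 -20 2.4 -5.3 -2.4 0.6; -43 -8 -19 2.8 -5.0 -1.9 0.6; -42 -12 -18 3.1 -4.6 -1.5 0.6; -41 -16 -17 3.4 -4.2 -1.1 0.6; -39 -20 -16 3.6 -3.8 -0.7 0.6; -36 -23 -14 3.8 -3.3 -0.3 0.6
```

>>> {"api": "arm_command", "payload": {
  "commands": "-37 -1 8 0.2 -3.7 0.2 0.42; -37 -1 8 0.2 -3.7 0.2 0.42; -37 -1 9 0.2 -3.7 0.2 0.42; -37 -1 9 0.2 -3.7 0.2 0.6; -36 -1 10 0.2 -3.7 0.2 0.6; -36 -1 10 0.2 -3.7 0.2 0.6; -36 0 10 0.2 -3.7 0.2 0.6; -35 0 11 0.3 -3.7 0.2 0.6; -35 0 11 0.3 -3.7 0.2 0.6; -35 0 11 0.3 -3.7 0.2 0.6; -26 23 6 -3.4 -3.6 -7.4 0.6; -26 21 6 -3.3 -3.8 -7.4 0.6"
}}

```text
time: 52.25
tool_pos: [0.5591, -0.1474, 0.65]
ee_rot: [-0.314, 0.772, -0.771]
wrist_force: [-0.2, -0.5, -0.5]
width: 0.0561
```

>>> {"api": "arm_command", "payload": {
  "commands": "-27 20 6 -3.2 -4 -7.3 0.6; -27 18 6 -3.1 -4.2 -7.2 0.6; -27 17 6 -2.9 -4.3 -7.1 0.6; -27 15 6 -2.8 -4.5 -6.9 0.6; -28 14 5 -2.7 -4.7 -6.8 0.6; -27 13 5 -2.5 -4.8 -6.7 0.6; -27 12 4 -2.4 -5 -6.6 0.6; -27 11 4 -2.2 -5.1 -6.4 0.6; -27 11 3 -2 -5.2 -6.2 0.6; -28 10 2 -1.9 -5.3 -6.1 0.6; -28 9 1 -1.7 -5.5 -5.9 0.6; -28 9 0 -1.5 -5.6 -5.7 0.6"
}}

```text
time: 53.75
tool_pos: [0.5474, 0.1902, 0.607]
ee_rot: [-1.068, -0.942, -1.076]
wrist_force: [-0.1, -1.0, 0.2]
width: 0.0567
```

```bash
python3 - <<'E'
from tn import *
o,p,Q=cur();print(p,o["joint_positions"])
jpath([[-0.773,0.254,0.746,0,2.142,-0.773]],1,rot=8)
E
```

```text
[0.547 0.19  0.607] [-0.441 -0.384  1.889  1.851  1.345  0.57 ]
rows at waypoints [22] min z 0.383
-8 12 1 -1.0 -4.6 -6.0 1; -9 13 -1 -0.8 -4.7 -5.7 1; -11 14 -3 -0.7 -4.8 -5.5 1; -13 15 -5 -0.5 -4.9 -5.3 1; -15 15 -7 -0.4 -5.0 -5.0 1; -18 15 -9 -0.2 -5.1 -4.8 1; -21 15 -10 0.0 -5.1 -4.5 1; -23 14 -11 0.3 -5.1 -4.2 1; -26 13 -13 0.5 -5.1 -3.9 1; -28 11 -13 0.8 -5.1 -3.6 1; -30 9 -14 1.0 -5.1 -3.3 1; -32 6 -15 1.3 -5.0 -3.0 1
-34 3 -15 1.5 -4.9 -2.7 1; -35 1 -15 1.8 -4.7 -2.4 1; -35 -2 -15 2.1 -4.6 -2.1 1; -36 -5 -14 2.3 -4.3 -1.8 1; -36 -8 -14 2.5 -4.1 -1.5 1; -35 -11 -13 2.7 -3.8 -1.2 1; -34 -14 -12 2.9 -3.6 -0.9 1; -33 -16 -11 3.1 -3.2 -0.7 1; -31 -19 -10 3.2 -2.9 -0.4 1; -29 -20 -9 3.3 -2.6 -0.1 1
```

>>> {"api": "arm_command", "payload": {
  "commands": "-8 12 1 -1 -4.6 -6 1; -9 13 -1 -0.8 -4.7 -5.7 1; -11 14 -3 -0.7 -4.8 -5.5 1; -13 15 -5 -0.5 -4.9 -5.3 1; -15 15 -7 -0.4 -5 -5 1; -18 15 -9 -0.2 -5.1 -4.8 1; -21 15 -10 0 -5.1 -4.5 1; -23 14 -11 0.3 -5.1 -4.2 1; -26 13 -13 0.5 -5.1 -3.9 1; -28 11 -13 0.8 -5.1 -3.6 1; -30 9 -14 1 -5.1 -3.3 1; -32 6 -15 1.3 -5 -3 1"
}}

```text
time: 55.25
tool_pos: [0.594, -0.0293, 0.4251]
ee_rot: [2.706, -0.664, 1.553]
wrist_force: [-1.0, -0.0, -0.6]
width: 0.0943
```

>>> {"api": "arm_command", "payload": {
  "commands": "-34 3 -15 1.5 -4.9 -2.7 1; -35 1 -15 1.8 -4.7 -2.4 1; -35 -2 -15 2.1 -4.6 -2.1 1; -36 -5 -14 2.3 -4.3 -1.8 1; -36 -8 -14 2.5 -4.1 -1.5 1; -35 -11 -13 2.7 -3.8 -1.2 1; -34 -14 -12 2.9 -3.6 -0.9 1; -33 -16 -11 3.1 -3.2 -0.7 1; -31 -19 -10 3.2 -2.9 -0.4 1; -20 -14 -9 3.3 -2.6 0 1; 0 0 0 0 0 0 1"
}}

```text
time: 56.62
tool_pos: [0.4725, -0.3827, 0.4343]
ee_rot: [-3.127, 0.079, 1.611]
wrist_force: [0.6, 0.0, 0.3]
width: 0.0941
```

```bash
python3 - <<'E'
from tn import *
o,p,Q=cur();print(p,o["ee_rot"],o["joint_positions"],o["width"])
D=R.from_euler("xyz",[np.pi,0,np.pi/2])
show(rows(p,Q,[([.478,-.385,.29],D,1,25)],rot=6))
E
```

```text
[ 0.473 -0.383  0.434] [-3.127  0.079  1.611] [-0.733  0.3    0.616 -0.081  2.179 -0.82 ] 0.09413248777110474
1 1 24 -0.1 0.8 0.4 1; 1 1 24 -0.1 0.8 0.4 1; 1 1 24 -0.1 0.8 0.4 1; 1 1 24 -0.1 0.8 0.4 1; 0 1 24 -0.1 0.8 0.4 1; -0 1 24 -0.1 0.8 0.4 1
```

>>> {"api": "arm_command", "payload": {
  "commands": "1 1 24 0 0.8 0.4 1; 1 1 24 0 0.8 0.4 1; 1 1 24 0 0.8 0.4 1; 1 1 24 0 0.8 0.4 1; 0 1 24 0 0.8 0.4 1; 0 1 24 0 0.8 0.4 1; 0 0 0 0 0 0 1"
}}

```text
time: 57.5
tool_pos: [0.4787, -0.3769, 0.2855]
ee_rot: [-3.134, -0.019, 1.57]
wrist_force: [-0.9, 0.6, -0.2]
width: 0.0942
```

```bash
python3 - <<'E'
from tn import *
o,p,Q=cur();print(p,o["ee_rot"])
D=R.from_euler("xyz",[np.pi,0,np.pi/2])
show(rows(p,Q,[([.478,-.385,.225],D,1,18),([.478,-.385,.19],D,1,12)],rot=6))
E
```

```text
[ 0.479 -0.377  0.286] [-3.134 -0.019  1.57 ]
-2 -0 15 -0.1 -0.3 -0.0 1; -2 -0 15 -0.1 -0.3 -0.0 1; -2 -0 15 -0.1 -0.3 -0.0 1; -2 -0 15 -0.1 -0.3 -0.0 1; 0 -0 12 0.0 0.0 0.0 1; 0 -0 12 0.0 0.0 0.0 1; 0 -0 12 0.0 0.0 0.0 1
```

>>> {"api": "arm_command", "payload": {
  "commands": "-2 0 15 0 -0.3 0 1; -2 0 15 0 -0.3 0 1; -2 0 15 0 -0.3 0 1; -2 0 15 0 -0.3 0 1; 0 0 12 0 0 0 1; 0 0 12 0 0 0 1; 0 0 10 0 0 0 1; 0 0 0 0 0 0 1"
}}

```text
time: 58.5
tool_pos: [0.4796, -0.3838, 0.1904]
ee_rot: [-3.14, 0.005, 1.571]
wrist_force: [-0.3, 0.6, 1.1]
width: 0.0939
```

```bash
python3 - <<'E'
from tn import *
o,p,Q=cur();print(p,o["ee_rot"],o["wrist_force"])
D=R.from_euler("xyz",[np.pi,0,np.pi/2])
show(rows(p,Q,[([.486,-.385,.19],D,1,6)],rot=6))
E
```

```text
[ 0.48  -0.384  0.19 ] [-3.14   0.005  1.571] [-0.334  0.574  1.075]
-1 3 0 -0.0 0.1 0.0 1; -1 3 0 -0.0 0.1 0.0 1
```

>>> {"api": "arm_command", "payload": {
  "commands": "0 3 0 0 0 0 1; 0 3 0 0 0 0 1; 0 0 0 0 0 0 0.6; 0 0 0 0 0 0 0.4; 0 0 0 0 0 0 0.25; 0 0 0 0 0 0 0.22; 0 0 0 0 0 0 0.22; 0 0 0 0 0 0 0.22"
}}

```text
time: 59.5
tool_pos: [0.4868, -0.3845, 0.1926]
ee_rot: [3.14, 0.008, 1.571]
wrist_force: [-0.5, -0.3, -0.5]
width: 0.0378
```

```bash
python3 - <<'E'
from tn import *
o,p,Q=cur();print(p,o["ee_rot"],o["wrist_force"],o["width"])
E
```

```text
[ 0.487 -0.385  0.193] [3.14  0.008 1.571] [-0.453 -0.294 -0.492] 0.03778765644772529
```

>>> {"api": "arm_command", "payload": {
  "commands": "0 0 0 0 0 0 0.2; 0 0 0 0 0 0 0.2; 0 0 0 0 0 0 0.2; 0 0 0 0 0 0 0.2"
}}

```text
time: 60.0
tool_pos: [0.4868, -0.3845, 0.1925]
ee_rot: [3.14, 0.008, 1.571]
wrist_force: [0.4, 0.4, 0.3]
width: 0.0189
```

>>> {"api": "arm_command", "payload": {
  "commands": "0 0 0 0 0 0 0; 0 0 0 0 0 0 0"
}}

```text
time: 60.25
tool_pos: [0.4868, -0.3845, 0.1925]
ee_rot: [3.14, 0.008, 1.571]
wrist_force: [-0.5, -0.5, -0.2]
width: 0.0021
```

>>> {"api": "arm_command", "payload": {
  "commands": "0 0 -30 0 0 0 0; 0 0 -40 0 0 0 0; 0 0 -40 0 0 0 0; 0 -30 -20 0 0 0 0; -30 -30 0 0 0 0 0; -40 -30 0 0 0 0 0; -40 -30 0 0 0 0 0; -40 -20 0 0 0 0 0; 0 0 0 0 0 0 0"
}}

```text
time: 61.38
tool_pos: [0.3436, -0.5372, 0.3276]
ee_rot: [3.141, 0.009, 1.574]
wrist_force: [-0.0, 0.0, 0.2]
width: 0.0006
```

```bash
python3 - <<'E'
from tn import *
o,p,Q=cur();print(p,o["joint_positions"])
S={n:snapshot(n) for n in("top","side")}
for q in ["lever_knob","lever_hinge"]:
    print(q,[[([round(x,3) for x in d["centre"]],round(d["conf"],2)) for d in models.tip_of(q,s)[:2]] for s in S.values()])
t=S['top']['img'];s=S['side']['img']
a=cv2.resize(t[195:255,420:495],(500,400),interpolation=cv2.INTER_CUBIC)
b=cv2.resize(s[110:190,350:410],(300,400),interpolation=cv2.INTER_CUBIC)
cv2.imwrite('pics/lev3.png',np.hstack([a,b]))
# dark blob check: darkest pixels in lever area of top
g=cv2.cvtColor(t,cv2.COLOR_BGR2GRAY)[205:262,440:480]
print(np.array2string(g[::2,::2],max_line_width=150))
E
```

```text
[ 0.344 -0.537  0.328] [-1.089  0.31   0.825 -0.004  1.999 -1.094]
lever_knob [[([0.822, 0.595], 0.68)], [([0.721, 0.334], 0.5)]]
lever_hinge [[([0.802, 0.565], 0.84), ([0.384, 0.53], 0.19)], [([0.704, 0.355], 0.72)]]
[[112 114 116 115 113 111 131 114 120 116 114 122 119 116 114 117 117 117 117 117]
 [ 52  54  42  47  35  83 133 115 112 115 119 118 116 116 117 121 117 118 117 119]
 [ 28  37  45  58 145 167 156 106 115 119 119 116 120 117 114 119 122 117 116 116]
 [ 45  55 124 172 164 160 158 112 115 111 115 120 119 118 117 120 118 113 113 119]
 [130 145 138 141 140 138 141 138 140 138 144 117 113 115 117 114 116 120 120 116]
 [161 163 162 162 163 163 159 162 165 161 167 121 116 116 113 113 118 118 119 115]
 [ 91  98  97 102 101 103 106 102 106 107 107 104 112 116 116 120 111 113 115 113]
 [144 147 146 147 149 149 149 148 146 150 146 150 150 140 119 115 121 116 116 113]
 [158 160 155 161 156 160 145 153 158 158 160 158 156 157 135 115 115 116 120 113]
 [158 159 156 150   5  11   7  74 164 162 159 157 156 155 138 115 122 112 111 119]
 [157 156 157 157   6  26  31  61 156 112 127 162 15
[... 825 characters left out ...]
64 128 160 154 138 125 117 120 121]
 [159 162 161 148 137  14   3  18   2  22  16 115 163 159 155 136 124 122 119 122]
 [162 162 163 139 135   9   5   9   1   4  17  19 146 159 157 138 119 115 121 119]
 [163 162 163 141 139  14   7  24  13  19  20  14 145 160 157 139 115 119 122 117]
 [159 163 159 144 142   8  18  13   2  17  19   5 124 163 156 139 116 115 121 117]
 [162 162 164 153 151   6  32  28  44 132  51 110 167 159 161 136 114 122 121 117]
 [150 154 155 153 152  23  33  40  54 162 156 156 153 143 137 117 119 117 118 117]
 [135 139 137 136 137 141 141 143 142 133 130 116 119 116 103 109 120 118 118 122]
 [ 74  73  74  73  66  70  67  73  68  67  59  64  77  90 112 117 116 119 117 121]]
```

View pics/lev3.png

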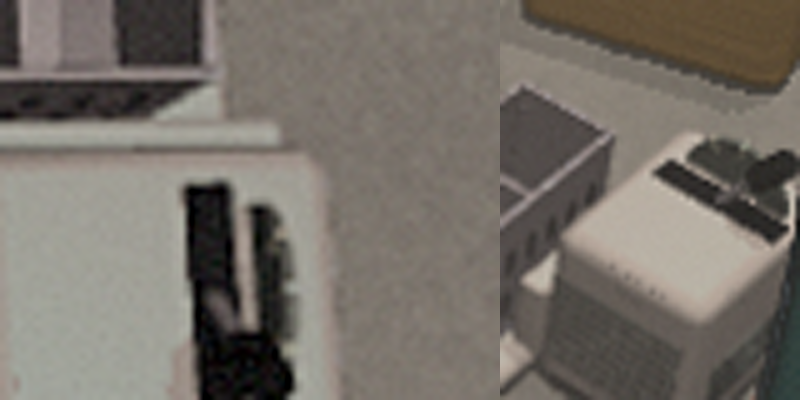

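```bash
python3 - <<'E'
from tn import *
o,p,Q=cur()
D=R.from_euler("xyz",[np.pi,0,np.pi/2])
show(rows(p,Q,[([.40,-.45,.31],D,1,30),([.47,-.382,.30],D,1,28),([.47,-.382,.215],D,1,20)],rot=6))
E
```

```text
21 14 5 0.0 0.2 0.1 1; 21 13 5 0.0 0.2 0.1 1; 21 13 5 0.0 0.2 0.1 1; 21 13 5 0.0 0.2 0.1 1; 17 17 3 0.0 0.0 0.0 1; 17 17 3 0.0 0.0 0.0 1; 17 17 3 0.0 0.0 0.0 1; 17 17 3 0.0 0.0 0.0 1; 0 -0 17 0.0 0.0 0.0 1; 0 -0 17 0.0 0.0 0.0 1; 0 -0 17 0.0 0.0 0.0 1; 0 -0 17 0.0 0.0 0.0 1
0 -0 17 0.0 0.0 0.0 1
```

>>> {"api": "arm_command", "payload": {
  "commands": "21 14 5 0 0.2 0.1 1; 21 13 5 0 0.2 0.1 1; 21 13 5 0 0.2 0.1 1; 21 13 5 0 0.2 0.1 1; 17 17 3 0 0 0 1; 17 17 3 0 0 0 1; 17 17 3 0 0 0 1; 17 17 3 0 0 0 1; 0 0 17 0 0 0 1; 0 0 17 0 0 0 1; 0 0 17 0 0 0 1; 0 0 0 0 0 0 1"
}}

```text
time: 63.18
tool_pos: [0.4768, -0.3628, 0.2491]
ee_rot: [3.133, 0.002, 1.594]
wrist_force: [-0.3, 0.2, 0.1]
width: 0.0944
```

```bash
python3 - <<'E'
from tn import *
o,p,Q=cur();print(p,o["ee_rot"])
D=R.from_euler("xyz",[np.pi,0,np.pi/2])
show(rows(p,Q,[([.47,-.382,.168],D,1,14)],rot=6))
# where do camera and TCP agree? predicted pixel of finger tips vs picture: dump projected
S={n:snapshot(n) for n in("top","side")}
T=p+Q.apply([[0,.047,0],[0,-.047,0]]);print(proj(S['top'],T),proj(S['side'],T))
g=cv2.cvtColor(S['side']['img'],cv2.COLOR_BGR2GRAY);u=proj(S['side'],T).astype(int)
for c,r in u: print(np.array2string(g[r-16:r+14:2,c-12:c+12:2],max_line_width=120))
E
```

```text
[ 0.477 -0.363  0.249] [3.133 0.002 1.594]
-3 -1 14 0.1 0.0 0.2 1; -3 -1 14 0.1 0.0 0.2 1; -3 -1 14 0.1 0.0 0.2 1; -3 -1 14 0.1 0.0 0.2 1; -3 -1 14 0.1 0.0 0.2 1; -3 -1 14 0.1 0.0 0.2 1
[[456.004 218.742]
 [458.791 256.741]] [[384.156 122.492]
 [409.359 136.483]]
[[ 85  84  85  83  85  66  78  46  42  84  82  79]
 [ 82  85  83  83  83  79  81  39  41  84  82  81]
 [ 84  83  83  84  84  79  79  38  46  82  80  81]
 [ 79  82  84  84  84  79  82  38  69  82  80  84]
 [ 82  81  82  81  85  81  70  41  82  81  84  81]
 [ 80  84  81  84  80  79  44  49  87  83  82  77]
 [ 68  65  70  83  84  82  60  80  78  77  83  87]
 [ 88  79  68  68  68  72  80  82  83  82  78  80]
 [120 121 122 125  85  76  66  63  65  77  84  81]
 [120 118 118 121 120 121 122  80  73  66  66  64]
 [139 136 125 123 114 117 115 117 120 120  73  76]
 [138 136 136 138 136 126 123 118 118 117 116 120]
 [137 137 135 139 136 136 136 138 135 120 117 116]
 [138 137 137 136 136 134 133 136 137 134 135 119]
 [139 137 137 137 138 134 133 135 138 134 133 134]]
[[ 81  83  80  81  80  77  65 139  75  76  72 104]
 [ 74  75  77  79  76  76  85 131  74  79  72 125]
 [ 80  80  78  80  79  71 139 124  76  75  74 140]
 [ 64  62  67  67  70  85 138 100  76  78  88 135]
 [119  73  72  71  79 138 135  87  77  74 107 134]
 [116 114 118 122 138 137 129  74  74  91 139 137]
 [119 138 133 137 135 138 137  81 116 137 136 136]
 [132 129 133 131 134 135 135 138 134 135 136 137]
 [135 133 137 138 138 137 136 138 138 139 138 138]
 [ 61 129 137 138 136 138 138 139 139 133 137 137]
 [ 64  65  85 131  73  53 135 136 138 138 141 139]
 [ 57  58  46  36  38  41  53 138 134 139 138 140]
 [ 56  48  38  41  39  37  68 136 132 133 137 132]
 [ 60  56  63  69  72  74  71  69  69  70  72  73]
 [ 67  53  56  68  76  77  77  78  78  76  76  74]]
```

>>> {"api": "arm_command", "payload": {
  "commands": "-4 -1 10 0 0 0.2 1; -4 -1 10 0 0 0.2 1; -4 -1 12 0 0 0.2 1; -3 -1 12 0 0 0.2 1; -3 -1 12 0 0 0.2 1; -2 -1 12 0 0 0.2 1; 0 0 8 0 0 0 1; 0 0 0 0 0 0 1"
}}

```text
time: 64.28
tool_pos: [0.472, -0.3862, 0.1704]
ee_rot: [3.129, 0.004, 1.569]
wrist_force: [0.1, -0.2, 0.6]
width: 0.0943
```

```bash
python3 - <<'E'
from tn import *
o,p,Q=cur();print(p,o["ee_rot"],o["wrist_force"])
D=R.from_euler("xyz",[np.pi,0,np.pi/2])
show(rows(p,Q,[([.486,-.382,.166],D,1,6)],rot=6))
E
```

```text
[ 0.472 -0.386  0.17 ] [3.129 0.004 1.569] [ 0.126 -0.246  0.559]
1 5 2 0.2 0.1 -0.0 1; 1 5 2 0.2 0.1 -0.0 1; 1 5 1 0.2 0.1 -0.0 1
```

>>> {"api": "arm_command", "payload": {
  "commands": "1 5 2 0.2 0 0 1; 1 5 2 0.2 0 0 1; 1 5 1 0.2 0 0 1; 0 0 0 0 0 0 1; 0 0 0 0 0 0 0.5; 0 0 0 0 0 0 0.4; 0 0 0 0 0 0 0.3; 0 0 0 0 0 0 0.3; 0 0 0 0 0 0 0.3; 0 0 0 0 0 0 0.3; 0 0 0 0 0 0 0.3"
}}

```text
time: 65.65
tool_pos: [0.4832, -0.3851, 0.1707]
ee_rot: [-3.134, 0.011, 1.567]
wrist_force: [-2.4, 0.9, 1.5]
width: 0.0293
```

>>> {"api": "arm_command", "payload": {
  "commands": "0 0 0 0 0 0 0.2; 0 0 0 0 0 0 0.1; 0 0 0 0 0 0 0.1; 0 0 0 0 0 0 0.1"
}}

```text
time: 66.15
tool_pos: [0.4839, -0.385, 0.1705]
ee_rot: [-3.135, 0.011, 1.567]
wrist_force: [-1.2, 0.2, 2.2]
width: 0.0192
```

>>> {"api": "arm_command", "payload": {
  "commands": "0 2 0 0 0 0 0.1; 0 0 0 0 0 0 0.4; 0 0 0 0 0 0 0.6; 0 0 0 0 0 0 0.6; 0 0 -15 0 0 0 0.6; 0 0 -30 0 0 0 0.6; 0 0 -40 0 0 0 0.6; 0 0 -40 0 0 0 0.6; -30 0 -20 0 0 0 0.6; -40 0 0 0 0 0 0.6; -40 -30 0 0 0 0 0.6; 0 0 0 0 0 0 0.6"
}}

```text
time: 67.65
tool_pos: [0.459, -0.495, 0.3294]
ee_rot: [3.138, 0.017, 1.572]
wrist_force: [0.4, 0.9, -0.3]
width: 0.0561
```

>>> {"api": "arm_command", "payload": {
  "commands": "-40 -30 0 0 0 0 0.6; -40 -30 0 0 0 0 0.6; 0 0 0 0 0 0 0.6"
}}

```text
time: 68.03
tool_pos: [0.4005, -0.5749, 0.3332]
ee_rot: [3.134, 0.019, 1.577]
wrist_force: [0.4, 0.1, -0.4]
width: 0.0564
```

```bash
python3 - <<'E'
from tn import *
o,p,Q=cur();print(p,o["wrist_force"])
S={n:snapshot(n) for n in("top","side")}
for q in ["lever_knob","lever_hinge","turner","spoon","crock"]:
    print(q,[[([round(x,3) for x in d["centre"]],round(d["conf"],2)) for d in models.tip_of(q,s)[:2]] for s in S.values()])
for a in (-.6,-.1,0,.1): print(a,*[proj(S[n],[.486+.056*np.sin(a),-.384,.145+.056*np.cos(a)])/[560,420] for n in S])
g=cv2.cvtColor(S['top']['img'],cv2.COLOR_BGR2GRAY)[217:262,444:472]
print(np.array2string(g[::2],max_line_width=200))
for q,z in (("mug",0),("oil_bottle",0),("salt_bowl",0),("soap_block",0),("preserve_jar",0),("food_can",0)):
    d=models.tip_of(q,S['top'])[:1]; print(q,atz(S['top'],d[0]['centre'],0) if d else None)
cv2.imwrite('pics/end.png',S['top']['img'])
E
```

```text
[ 0.401 -0.575  0.333] [ 0.423  0.095 -0.37 ]
lever_knob [[([0.822, 0.57], 0.5)], [([0.707, 0.326], 0.61)]]
lever_hinge [[([0.805, 0.575], 0.85), ([0.787, 0.341], 0.59)], [([0.707, 0.326], 0.68), ([0.699, 0.354], 0.59)]]
turner [[([0.746, 0.346], 0.55)], [([0.576, 0.249], 0.81)]]
spoon [[([0.787, 0.339], 0.64)], [([0.595, 0.226], 0.74), ([0.706, 0.325], 0.47)]]
crock [[([0.674, 0.733], 0.88), ([0.384, 0.534], 0.84)], [([0.413, 0.681], 0.97), ([0.715, 0.557], 0.68)]]
-0.6 [[0.818 0.594]] [[0.72  0.341]]
-0.1 [[0.82  0.568]] [[0.709 0.327]]
0 [[0.82  0.563]] [[0.707 0.325]]
0.1 [[0.819 0.558]] [[0.704 0.323]]
[[101  96 101 100 100 102 100 100 103 105 107 103 109 108 106 111 107 110 105 110 112 126 119 112 115 116 120 119]
 [147 149 150 150 150 150 149 151 152 150 150 151 149 147 145 150 150 149 149 149 148 149 140 126 122 107 119 115]
 [159 160 161 162 155 156 156 158 148 148 152 160 159 160 158 157 158 162 157 158 155 158 154 145 134 119 117 117]
 [159 160 153  92   0  10   2  16  16   3  73 145 166 159 162 161 162 160 158 156 159 154 159 148 143 128 118 117]
 [158 160 155 110  10  27
[... 1641 characters left out ...]
3 141  75  30  64 124 139 146 142 143 146 141 133 120 105]
 [160 165 162 164 167 140   3  16  21  28  21   6  41 124 157 133 127 137 145 144 143 141 140 144 139 135 125 106]
 [152 145 140 132 139 111  14  32  28  30  22  25  43 113 141 132 136 134 133 131 135 135 134 134 134 125 112 101]
 [124 122 120 123 122 127 122 127 127 126 127 128 127 123 120 121 122 119 120 121 119 117 117 117 112  98 103 105]
 [ 71  65  70  70  66  66  66  69  68  64  68  66  69  68  69  67  62  65  70  77  78  92  97  94 102 104  99 104]]
mug [0.331 0.324 0.   ]
oil_bottle [0.574 0.492 0.   ]
salt_bowl [ 0.769 -0.048  0.   ]
soap_block [0.686 0.044 0.   ]
preserve_jar [0.688 0.383 0.   ]
food_can [0.76  0.136 0.   ]
```

```bash
python3 -c "
from bench import robot
print(robot.close_job())"
```

```text
the job is handed in; nothing more can be done
None
```

The dryer is loaded and set to half speed, and I handed the job in at about 68 s of the 210 s allowed. The hand-in gives no verdict.

- **Lever to off:** I pushed the lever until it met its end stop, where the force read 9 N. Later pictures showed it still at off while I loaded.
- **Utensils:** The crock held two, the spoon and the turner. I turned each end for end and dropped it handle-down into the tub, the spoon in the middle cell and the turner in the +y cell. The last pictures put both heads about 0.26–0.28 m up, so the butts should be on the floor. That is inferred: the cameras did not see the butts inside the tub clearly, and the spoon leans about 29 degrees.
- **Lever to half:** I squeezed the knob between the jaws centred over the hinge. In the final pictures the knob sits within about 0.05 rad of upright.
- **Everything else:** The crock was knocked about 2 cm aside during the run, and it is standing. The other counter items read within about 15 mm of where they started. The arm finished clear of everything.

Two things went wrong on the way, and I fixed both:
- **Turner grasp:** The first grasp slipped off during the lift, so I took it again with the jaws further past the handle.
- **Lever setting:** The first try closed on nothing because the fingertips passed above the knob. They seem to sit about 1 cm higher than the reported tool position, so I repeated it about 2 cm lower.

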